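# Read the barcode on a slanted jar lid

## Task

Take the hand-held label reader off its charging pad, point its nose squarely at the middle of the barcode label on the green-capped jar from about 8 cm away, and hold it still there for about two seconds so that it reads. Then stand it upright in the middle of its charging pad again and let go, setting it down rather than dropping it. Do not touch any jar with the reader, and do not shift the jars or anything else on the counter.

Things in the scene. Friction and masses are not known exactly. Their poses are not given: they have to be found in the camera images.
- reader: hand-held label reader standing nose-down on its pad, 132 mm tall, 0.15-0.28 kg, loose. Round white nose with orange band, 56 mm in diameter up to 22 mm, tapering to 34 mm at 46 mm; then a straight black handle 30 mm (its x) by 26 mm (its y) up to the top. Origin: centre of the nose's flat underside, the reading window. z runs from nose to handle end; it reads along -z.
- reader_spot (a point): unseen point on the reader's reading axis, 80 mm in front of the nose (at z = -80 mm in the reader's frame, same axes): where the label should be when reading
- label_green: white barcode label, 30 mm (its x) by 42 mm (its y), stuck in the middle of the green jar's cap. Origin: centre of the label. z points straight out of the label (the cap's axis, 35 degrees from vertical).
- pad: charging pad: round black puck, 110 mm in diameter and 12 mm thick, blue ring and flat grey top, fixed to the counter. Origin: centre of its underside; z up. The reader stands with its origin 12 mm above this.
- jar_green: glass jar with green plastic twist cap, the one to read. Round belly 128 mm in diameter, 108 mm tall; neck and cap lean 35 degrees from vertical towards its own -x, so the cap's top faces up and along -x (towards the robot at yaw 0). Cap 80 mm in diameter, highest point 155 mm above the counter. 0.8 kg, loose. Origin: centre of underside, z up.
- jar_blue: glass jar with blue plastic twist cap, not to be read. Round belly 128 mm in diameter, 108 mm tall; neck and cap lean 35 degrees from vertical towards its own -x, so the cap's top faces up and along -x (towards the robot at yaw 0). Cap 80 mm in diameter, highest point 155 mm above the counter. 0.8 kg, loose. Origin: centre of underside, z up.
- jar_yellow: glass jar with yellow plastic twist cap, not to be read. Round belly 128 mm in diameter, 108 mm tall; neck and cap lean 35 degrees from vertical towards its own -x, so the cap's top faces up and along -x (towards the robot at yaw 0). Cap 80 mm in diameter, highest point 155 mm above the counter. 0.8 kg, loose. Origin: centre of underside, z up.
- mug: white ceramic mug, 82 mm in diameter, 95 mm tall, handle towards its +y; bystander. Origin: centre of the underside.
- measure: stainless steel measuring cup, 72 mm across, 55 mm tall, flat handle reaching 128 mm out along its -x; bystander. Origin: centre of the underside of the cup.
- spatula: green silicone spatula, 280 mm long, lying along its x; bystander. Origin: on its underside, near the middle.
- colander: red plastic colander, 216 mm across (270 mm over its two handles along y), 95 mm tall; bystander. Origin: centre of the underside.
There are look-alikes about, which are no part of the job. Leave any blue or yellow look-alike of the reader alone.

How it is judged:
On the way, in this order (a step that is already met when the one before it is completed fails the run):
1. the reader is held clear of its pad, its nose more than 50 mm above it (z of reader in the frame of pad above 0.062 m and contact force between reader and the fingers above 1 N), for 0.1 s.
2. held reader's nose 50-110 mm from the green jar's label, square within 0.2 rad, reading axis within 12 mm of its middle in label x and y, still (under 15 mm/s, 0.1 rad/s), for 1.5 s (x of reader_spot in the frame of label_green between -0.012 and 0.012 m and y of reader_spot in the frame of label_green between -0.012 and 0.012 m and z of reader in the frame of label_green between 0.05 and 0.11 m and angle between the z axis of reader and the z axis of label_green, either way round below 0.2 rad and contact force between reader and the fingers above 1 N and linear speed of reader below 0.015 m/s and angular speed of reader below 0.1 rad/s), for 1.5 s.
At the end, for the whole second after the job is handed in: The reader stands upright (within 0.08 rad) on its charging pad, its centre within 20 mm of the pad's centre, at rest and released (horizontal distance between reader and pad below 0.02 m and z of reader in the frame of pad between 0.008 and 0.016 m and angle between reader's own z axis and vertical below 0.08 rad and linear speed of reader below 0.01 m/s and contact force between reader and the fingers below 0.1 N); the robot touches nothing.
It fails at once if the reader is let go with its nose more than 15 mm above the pad's top (z of reader in the frame of pad above 0.027 m and contact force between reader and the fingers below 0.05 N).
It fails at once if the reader touches a jar (contact force between reader and jar_green above 0.5 N or contact force between reader and jar_blue above 0.5 N or contact force between reader and jar_yellow above 0.5 N).
It fails at once if a jar is shifted by more than 10 mm (distance of any of jar_green, jar_blue, jar_yellow from where it was at the start of the episode above 0.01 m).
It fails at once if another thing on the counter is shifted by more than 20 mm (distance of any of mug, measure, spatula, colander from where it was at the start of the episode above 0.02 m).
It also fails if it takes over 53 s, if anything falls off the work surface, if the arm or the gripper's body presses on something with over 40 N, if the wrist force passes 120 N, or if a joint passes its speed limit or range.

## Robot

A 7-joint arm with a two-finger parallel gripper is mounted at the origin on the work surface. World frame = base frame: x ahead of the robot, y to its left, z up, the work surface at z = 0. Lengths are in m, angles in rad, forces in N, time in s.
With the tool pointing down it reaches from about 0.35 to 0.9 m from the base axis. Payload 7.2 kg.
Tool frame: the origin (TCP) lies on the centre line of the jaws, within the pads' length; the fingertips stand 25 mm ahead of it and the grasp point (between the pads) lies 6 mm ahead of it (tip_reach is the distance from the TCP to the fingertips, in m); z points along the fingers, y is the line along which they close (so a half turn about z gives the same grasp; the last joint's range is limited). The gripper opens to 88 mm and grips with 3 to 60 N. Pads are 20 mm wide; open, the fingers measure 115 mm over their backs; the gripper's body (75 mm by 178 mm) begins 61 mm behind the grasp point.
Start: joints at [1.227, 0.411, -0.013, 1.596, 0.006, 1.134, -0.082], TCP at [0.17, -0.601, 0.248] pointing down, gripper open.
Joint ranges: [-2.95, 2.95], [-0.29, 1.99], [-1.47, 1.44], [0.14, 2.54], [-1.03, 4.17], [0.13, 1.85], [-2.86, 2.86]. Speed limits (rad/s): [2.39, 2.39, 3.01, 3.01, 3.14, 3.14, 3.14].

## Interface

Orientations are given as a 3x3 rotation matrix whose columns are the frame's x, y, z axes.
In Python, from rig import * gives the robot as it stands.
- The arm moves only by the tool step_arm, never from a script. Its argument "commands" is a list that holds one entry, the list of rows, each a list of 4 numbers: the shift along the world's x, y, z in m, then the turn about the world's z in rad. A call has 1 to 20 rows; each row is the pose to reach, as a shift and turn from the pose commanded when the call began; what a row does not reach only later rows make up. A row lasts 1/8 s, in which the tool goes at most 62.5 mm and 10.7 degrees, less where a joint would pass 70% of its speed; a pose out of reach is approached as far as the arm can. A call with a gripper value outside its range is refused whole. "claw" is the opening, from -1 (shut) to 1 (fully open), set as the call begins (left out, the last holds). The fingers move at their own pace and stop on an object; the grip force is fixed at half the most. Time passes only in rows, so rows that repeat a pose let the fingers close. It gives the time, the measured TCP pose, the force, the opening and the grip force at its end, in the units of the state.
- state(): the state, without advancing time (a new reading comes with each control period).
- camera(name): name is "scene" or "top"; returns the picture (384x512x3 uint8, red, green, blue); there is no depth.
- camera_info(name): a dict with "K" (3x3 intrinsics, pixels), "extrinsics" (4x4, takes a point from camera to world coordinates). Camera axes: x right, y down, z forward; pixel columns grow to the right and rows downward; lengths in m; the calibration is good to about 2 mm. A picture is of the moment at which its call begins. camera_info takes no time and is no camera call.
- hand_in(): hands the job in; it is judged then, once.
The state is a dict: "time_s": time; "q": joint angles; "qd": joint speeds; "joint_efforts": joint torques, N m; "tcp_pos": TCP position; "tcp_rot": TCP orientation; "ft_force": force on the tool from outside, world axes, zero at the start; "moment": the same for the moment, N m; "width": opening from 0.0 (shut) to 1.0 (fully open); "grasp_force": force on a finger pad.
Only numpy, scipy, OpenCV 4.12 (cv2) and the standard library are available. Lean on these libraries where they do the work, as an engineer would, in place of code of your own. Each camera call takes 0.05 s, during which the arm holds its last target. There are 200 camera calls.

## Working session

There is one attempt and no reset: what is moved stays moved. The work goes in short steps, Python scripts to look and compute and a tool call to move; the robot and the scene stay as the last step left them, time stands still between calls to the robot, and variables do not carry over. Pictures are saved under pics/ and viewed, at most 10 in all, crops included, and the job is handed in when it is done.

Besides the shell and the picture viewer there is one more tool, called after "Emit:" as name([rows], argument=value, ...), one row to a line, values as JSON. step_arm: Moves the arm, as the interface text tells. Its arguments: {"type":"object","properties":{"commands":{"type":"array","items":{"type":"array","items":{"type":"array","items":{"type":"number"}}}},"claw":{"type":"number"}},"required":["commands"]}

```bash
mkdir -p pics; ls; python3 - <<'E'
from rig import *
import cv2
for n in("scene","top"):
    im=camera(n); cv2.imwrite(f"pics/{n}0.png",im[:,:,::-1]); i=camera_info(n); print(n,i["K"],i["extrinsics"])
s=state(); print({k:s[k] for k in("tcp_pos","tcp_rot","width","time_s","ft_force")})
E
```

```text
pics
scene [[405.02743654   0.         256.80953396]
 [  0.         405.02743654 185.73848936]
 [  0.           0.           1.        ]] [[-0.51605096  0.63949581 -0.56985658  1.20983516]
 [ 0.85654181  0.38934569 -0.33874187  0.39529478]
 [ 0.0052472  -0.66291406 -0.74867711  0.98758041]
 [ 0.          0.          0.          1.        ]]
top [[457.7357651    0.         255.59464546]
 [  0.         457.7357651  188.48866168]
 [  0.           0.           1.        ]] [[-0.01192632 -0.99366733  0.11172736  0.31932995]
 [-0.99991875  0.01134859 -0.00580541 -0.0260344 ]
 [ 0.0045007  -0.11178752 -0.99372194  1.4998366 ]
 [ 0.          0.          0.          1.        ]]
{'tcp_pos': array([ 0.1700763 , -0.60099286,  0.2469291 ]), 'tcp_rot': array([[ 9.62197256e-01,  2.72353130e-01, -4.62879508e-04],
       [ 2.72353509e-01, -9.62196364e-01,  1.31291830e-03],
       [-8.78035725e-05, -1.38935324e-03, -9.99999031e-01]]), 'width': 0.9963561865702611, 'time_s': 0.1, 'ft_force': array([-0.38117514,  0.41415288, -0.04130529])}
```

View pics/scene0.png

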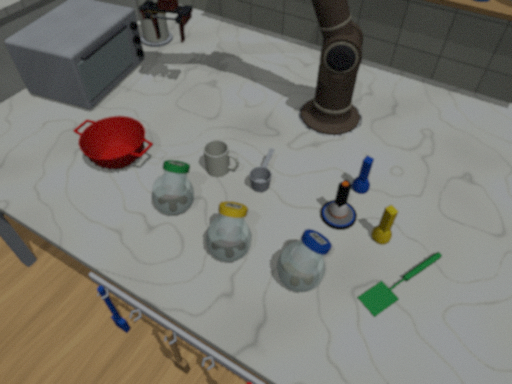

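View pics/top0.png

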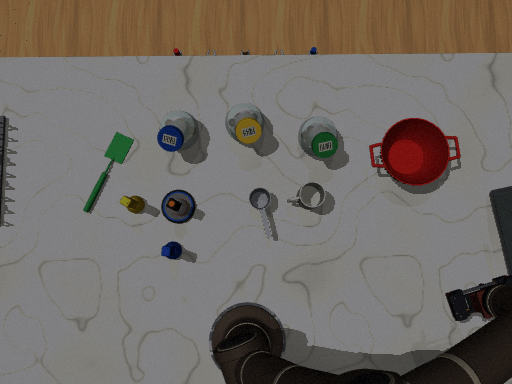

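```bash
python3 - <<'E'
import cv2,numpy as np
t=cv2.imread("pics/top0.png"); s=cv2.imread("pics/scene0.png")
def c(im,u,v,r=25): return cv2.resize(im[v-r:v+r,u-r:u+r],(390,290*390//290),interpolation=cv2.INTER_CUBIC)[:390]
a=lambda im,u,v,r:cv2.resize(im[v-r:v+r,u-r:u+r],(300,300),interpolation=cv2.INTER_CUBIC)
cv2.imwrite("pics/crop.png",np.vstack([np.hstack([a(t,179,206,25),a(t,322,140,25)]),np.hstack([a(s,340,203,30),a(s,174,188,30)])]))
E
```

```text
(no output)
```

View pics/crop.png

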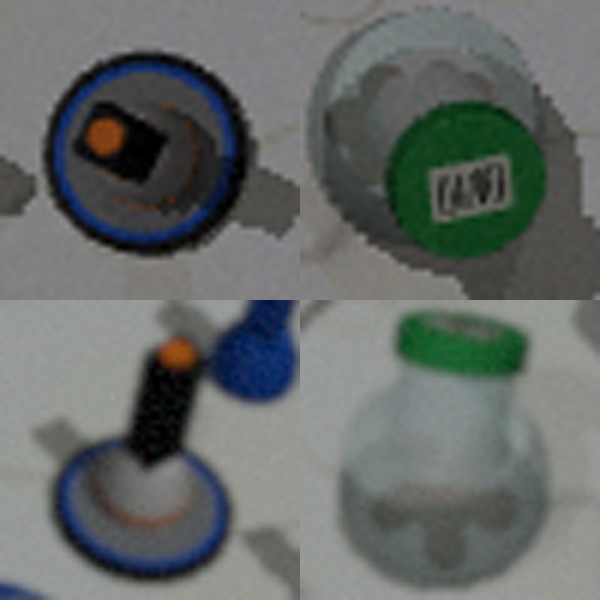

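```bash
cat >h.py <<'E'
import cv2,numpy as np
from rig import *
def ray(n,uv):
    i=camera_info(n);K=np.array(i["K"]);E=np.array(i["extrinsics"])
    d=E[:3,:3]@np.linalg.solve(K,[uv[0],uv[1],1.]);return E[:3,3],d
def onz(n,uv,z):
    o,d=ray(n,uv);return o+d*(z-o[2])/d[2]
def tri(uv1,uv2):
    o1,d1=ray("top",uv1);o2,d2=ray("scene",uv2)
    t=np.linalg.lstsq(np.c_[d1,-d2],o2-o1,rcond=None)[0]
    return (o1+t[0]*d1+o2+t[1]*d2)/2,np.linalg.norm(o1+t[0]*d1-o2-t[1]*d2)
def blob(im,lo,hi,box,full=False):
    u0,v0,u1,v1=box; h=cv2.cvtColor(im[v0:v1,u0:u1],cv2.COLOR_RGB2HSV)
    m=cv2.inRange(h,np.array(lo),np.array(hi))
    c=max(cv2.findContours(m,cv2.RETR_EXTERNAL,cv2.CHAIN_APPROX_NONE)[0],key=lambda c:cv2.contourArea(c)+.01*len(c))
    return c.reshape(-1,2)+[u0,v0]
def mid(c): return cv2.minAreaRect(c.astype(np.float32))[0]
E
python3 - <<'E'
from h import *
t=cv2.imread("pics/top0.png")[:,:,::-1].copy();s=cv2.imread("pics/scene0.png")[:,:,::-1].copy()
for n,im,bo,bp,bg in(("top",t,(160,190,186,220),(155,180,205,232),(297,115,347,165)),("scene",s,(335,175,360,200),(312,190,368,232),(150,155,200,180))):
    o=blob(im,(5,150,120),(20,255,255),bo); p=blob(im,(108,140,70),(125,255,255),bp); g=blob(im,(50,120,40),(80,255,255),bg)
    e=cv2.fitEllipse(p.astype(np.float32))
    print(n,"btn",mid(o),len(o),"padring",e,onz(n,e[0],.012),"cap",mid(g),onz(n,mid(g),.132))
    if n=="top":
        to=mid(o); print("btn z.144",onz(n,to,.144),"capR", [onz(n,x,.132)[:2] for x in (g.min(0),g.max(0))])
    else: print("tri btn",tri(to,mid(o)))
l=blob(t,(0,0,125),(180,70,255),(310,130,342,160)); r=cv2.minAreaRect(l.astype(np.float32)); print(r)
b=np.array([onz("top",x,.132)[:2] for x in cv2.boxPoints(r)]); print(b, b.mean(0))
d=[b[1]-b[0],b[2]-b[1]]; [print(np.linalg.norm(x),np.degrees(np.arctan2(x[1],x[0]))) for x in d]
# handle black pixels
k=blob(t,(0,0,0),(180,255,45),(163,193,185,215)); r=cv2.minAreaRect(k.astype(np.float32)); print("handle",r)
b=np.array([onz("top",x,.144)[:2] for x in cv2.boxPoints(r)])
for x in (b[1]-b[0],b[2]-b[1]): print(np.linalg.norm(x),np.degrees(np.arctan2(x[1],x[0])))
E
```

```text
top btn (171.0, 203.0) 12 padring ((177.6484832763672, 205.94247436523438), (28.19989013671875, 28.709230422973633), 61.670021057128906) [0.43235174 0.21961648 0.012     ] cap (324.5, 144.5) [ 0.60537905 -0.24523743  0.132     ]
btn z.144 [0.43130431 0.21759897 0.144     ] capR [array([ 0.64458822, -0.20818902]), array([ 0.56640308, -0.28206549])]
scene btn (345.0, 182.5) 12 padring ((338.17950439453125, 213.2920684814453), (24.13779640197754, 32.157569885253906), 104.77687072753906) [0.43447723 0.22278386 0.012     ] cap (175.79452514648438, 167.45204162597656) [ 0.62085552 -0.23189036  0.132     ]
tri btn (array([0.43081076, 0.21821814, 0.14581332]), np.float64(0.0019919777578639893))
((339.5, 132.5), (5.0, 3.0), 90.0)
[[ 0.64995705 -0.2877821 ]
 [ 0.64985776 -0.2969501 ]
 [ 0.63429334 -0.29643942]
 [ 0.63439297 -0.28728285]] [ 0.64212528 -0.29211362]
0.00916854266537688 -90.62048795917086
0.015572797636781698 178.12075027587554
handle ((173.78775024414062, 204.38209533691406), (13.986515998840332, 10.392757415771484), 29.05460548400879)
0.030654681470985223 -28.684471984516968
0.041887509144444675 -119.56373008566698
```

```bash
python3 - <<'E'
from h import *
t=cv2.imread("pics/top0.png")[:,:,::-1].copy()
g=blob(t,(50,120,40),(80,255,255),(297,115,347,165))
m=np.zeros(t.shape[:2],np.uint8);cv2.drawContours(m,[cv2.convexHull(g.astype(np.int32))],-1,255,-1); m=cv2.erode(m,np.ones((5,5)))
S=cv2.cvtColor(t,cv2.COLOR_RGB2HSV)[:,:,1]; m[S>100]=0
c=max(cv2.findContours(m,0,1)[0],key=cv2.contourArea); r=cv2.minAreaRect(c); mo=cv2.moments(m,True); print(r,mo['m10']/mo['m00'],mo['m01']/mo['m00'],mo['m00'])
b=np.array([onz("top",x,.132)[:2] for x in cv2.boxPoints(r)]); print(b.mean(0),onz("top",(mo['m10']/mo['m00'],mo['m01']/mo['m00']),.132))
for x in (b[1]-b[0],b[2]-b[1]): print(np.linalg.norm(x),np.degrees(np.arctan2(x[1],x[0])))
ys,xs=np.nonzero(m); p=np.array([onz("top",(x,y),.132)[:2] for x,y in zip(xs,ys)]); w,V=np.linalg.eigh(np.cov(p.T)); print("pca",np.degrees(np.arctan2(V[1,1],V[0,1])))
E
```

```text
((324.9615478515625, 145.80767822265625), (9.41357421875, 13.728129386901855), 78.69007110595703) 324.9076923076923 145.86153846153846 130.0
[ 0.60133688 -0.24653113] [ 0.60115429 -0.24635688  0.132     ]
0.041998890520889835 -79.16530925522287
0.0290146405901152 -170.58062402411554
pca 105.58373538416247
```

Emit:
step_arm([
  [[0.23,0.35,0.02,0.4],[0.23,0.35,0.02,0.4],[0.23,0.35,0.02,0.4],[0.23,0.35,0.02,0.4],[0.23,0.35,0.02,0.4],[0.23,0.35,0.02,0.4],[0.23,0.35,0.02,0.4],[0.262,0.819,0.02,0.806],[0.262,0.819,0.02,0.806],[0.262,0.819,0.02,0.806],[0.262,0.819,0.02,0.806],[0.262,0.819,0.02,0.806],[0.262,0.819,0.02,0.806],[0.262,0.819,0.02,0.806],[0.262,0.819,0.02,0.806],[0.262,0.819,0.02,0.806],[0.262,0.819,0.02,0.806]],
], claw=1)

```text
time_s: 2.22
tcp_pos: [0.4321, 0.2167, 0.2672]
tcp_rot: [[0.47, 0.883, -0.001], [0.883, -0.47, -0.001], [-0.001, -0.0, -1.0]]
ft_force: [0.5, -0.6, 0.8]
width: 1.0
grasp_force: 0.0
```

Emit:
step_arm([
  [[0,0,-0.05,0],[0,0,-0.1,0],[0,0,-0.14,0],[0,0,-0.155,0],[0,0,-0.155,0]],
])

```text
time_s: 2.85
tcp_pos: [0.4323, 0.2168, 0.1126]
tcp_rot: [[0.471, 0.882, -0.001], [0.882, -0.471, -0.001], [-0.001, -0.0, -1.0]]
ft_force: [-0.0, 0.6, 1.3]
width: 1.002
grasp_force: 0.0
```

Emit:
step_arm([
  [[0,0,0,0],[0,0,0,0],[0,0,0,0],[0,0,0,0],[0,0,0,0],[0,0,0,0],[0,0,0,0],[0,0,0,0]],
], claw=-1)

```text
time_s: 3.85
tcp_pos: [0.432, 0.2174, 0.1124]
tcp_rot: [[0.47, 0.883, -0.001], [0.883, -0.47, -0.0], [-0.0, -0.0, -1.0]]
ft_force: [0.5, 0.1, -2.3]
width: 0.341
grasp_force: 30.0
```

```bash
python3 - <<'E'
from h import *
a=camera("scene");b=camera("top");f=lambda im,u,v,r:cv2.resize(im[v-r:v+r,u-r:u+r],(400,400),interpolation=cv2.INTER_CUBIC)
cv2.imwrite("pics/g1.png",np.hstack([f(a,340,190,50),f(b,179,206,50)])[:,:,::-1]); s=state();print(s["tcp_pos"],s["width"],s["grasp_force"],s["ft_force"],s["q"])
E
```

```text
[0.43204817 0.21751722 0.11246865] 0.3412386754626961 29.999224841594696 [-0.0433407  -0.99690462 -2.41648288] [-0.00438769  0.4391694  -0.6960327   2.03458631  0.38951623  0.80032752
 -1.41945699]
```

View pics/g1.png

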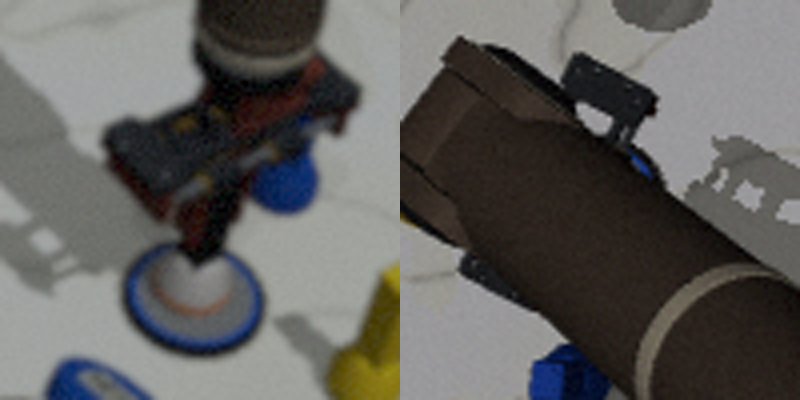

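Emit:
step_arm([
  [[0,0,-0.003,0],[-0.002,-0.004,-0.002,0],[-0.004,-0.008,-0.001,0],[-0.006,-0.011,0,0],[-0.008,-0.015,0,0],[-0.008,-0.015,0,0]],
])

```text
time_s: 4.7
tcp_pos: [0.4238, 0.2019, 0.1123]
tcp_rot: [[0.47, 0.883, -0.001], [0.883, -0.47, -0.001], [-0.001, -0.0, -1.0]]
ft_force: [0.0, 0.4, -1.9]
width: 0.338
grasp_force: 30.0
```

```bash
python3 - <<'E'
from h import *
a=camera("scene");f=lambda im,u,v,r:cv2.resize(im[v-r:v+r,u-r:u+r],(400,400),interpolation=cv2.INTER_CUBIC)
cv2.imwrite("pics/g2.png",f(a,340,190,50)[:,:,::-1]); s=state();print(s["tcp_pos"],s["width"],s["ft_force"],s["moment"])
E
```

```text
[0.42401293 0.20221453 0.11244575] 0.34227219925795005 [ 0.12745078  0.17863826 -2.63147299] [-0.00637043 -0.04295649 -0.042301  ]
```

View pics/g2.png

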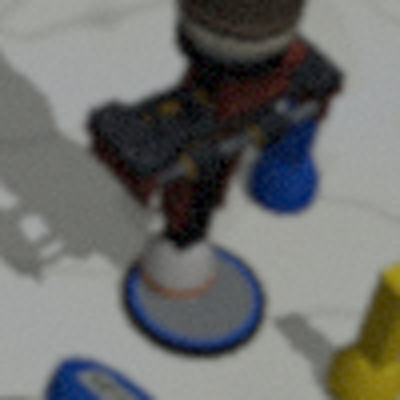

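Emit:
step_arm([
  [[0.004,0.008,0,0],[0.012,0.023,-0.001,0],[0.012,0.023,-0.004,0],[0.012,0.023,-0.004,0]],
])

```text
time_s: 5.25
tcp_pos: [0.4379, 0.2287, 0.1115]
tcp_rot: [[0.469, 0.883, 0.004], [0.883, -0.469, 0.002], [0.004, 0.003, -1.0]]
ft_force: [-4.9, -3.6, 27.8]
width: 0.34
grasp_force: 30.0
```

Emit:
step_arm([
  [[-0.003,-0.005,0,0],[-0.005,-0.009,0.001,0],[-0.008,-0.014,0.002,0]],
])

```text
time_s: 5.62
tcp_pos: [0.4291, 0.2132, 0.1113]
tcp_rot: [[0.469, 0.883, 0.002], [0.883, -0.469, 0.002], [0.003, 0.001, -1.0]]
ft_force: [0.9, 2.3, 1.6]
width: 0.342
grasp_force: 30.0
```

Emit:
step_arm([
  [[0,0,-0.003,0],[-0.003,-0.005,-0.004,0],[-0.006,-0.011,-0.004,0],[-0.008,-0.015,-0.004,0]],
])

```text
time_s: 6.12
tcp_pos: [0.4226, 0.201, 0.109]
tcp_rot: [[0.469, 0.883, 0.006], [0.883, -0.469, 0.007], [0.009, 0.002, -1.0]]
ft_force: [0.9, 11.0, 17.3]
width: 0.341
grasp_force: 30.0
```

```bash
python3 - <<'E'
from h import *
a=camera("scene");f=lambda im,u,v,r:cv2.resize(im[v-r:v+r,u-r:u+r],(400,400),interpolation=cv2.INTER_CUBIC)
cv2.imwrite("pics/g3.png",f(a,340,190,50)[:,:,::-1]); s=state();print(s["tcp_pos"],s["width"],s["ft_force"],s["moment"])
E
```

```text
[0.42233148 0.20055209 0.10903466] 0.33973464681492427 [ 1.12920391 10.21441398 16.55946351] [ 2.62437742 -0.06496378 -0.04026472]
```

View pics/g3.png

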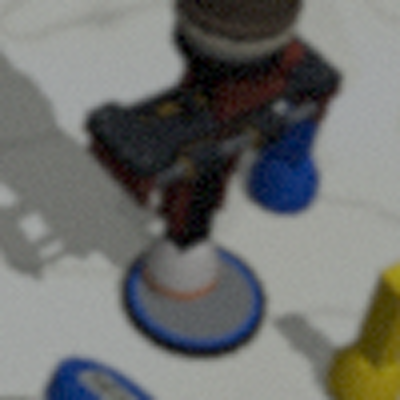

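Emit:
step_arm([
  [[0,0,0.03,0],[0,0,0.07,0],[0,0,0.09,0],[0,0,0.09,0],[0.11,0.024,0.09,-0.4],[0.11,0.024,0.09,-0.6],[0.11,0.024,0.09,-0.78],[0.11,0.024,0.09,-0.95],[0.11,0.024,0.09,-1.082],[0.11,0.024,0.09,-1.082],[0.11,0.024,0.09,-1.082],[0.11,0.024,0.09,-1.082]],
])

```text
time_s: 7.68
tcp_pos: [0.5295, 0.2203, 0.1954]
tcp_rot: [[1.0, 0.003, -0.002], [0.003, -1.0, -0.001], [-0.002, 0.001, -1.0]]
ft_force: [0.7, 0.2, -2.9]
width: 0.342
grasp_force: 30.0
```

```bash
python3 - <<'E'
from h import *
a=camera("scene");b=camera("top");f=lambda im,u,v,r:cv2.resize(im[v-r:v+r,u-r:u+r],(400,400),interpolation=cv2.INTER_CUBIC)
cv2.imwrite("pics/g4.png",np.hstack([f(a,330,190,60),f(b,179,180,60)])[:,:,::-1]); s=state();print(s["tcp_pos"],s["width"],s["ft_force"],s["q"])
e=cv2.fitEllipse(blob(b,(108,140,70),(125,255,255),(155,180,205,232)).astype(np.float32));print(e,onz("top",e[0],.012))
E
```

```text
[0.52990653 0.22036877 0.19599282] 0.3409165224517651 [-0.35656798  0.42444533 -2.15415718] [-0.11108019  0.42093869 -0.48303991  1.75695169  0.2245291   1.01978253
 -2.24581075]Traceback (most recent call last):
  File "<stdin>", line 4, in <module>
  File "h.py", line 15, in blob
    c=max(cv2.findContours(m,cv2.RETR_EXTERNAL,cv2.CHAIN_APPROX_NONE)[0],key=lambda c:cv2.contourArea(c)+.01*len(c))
ValueError: max() iterable argument is empty
```

View pics/g4.png

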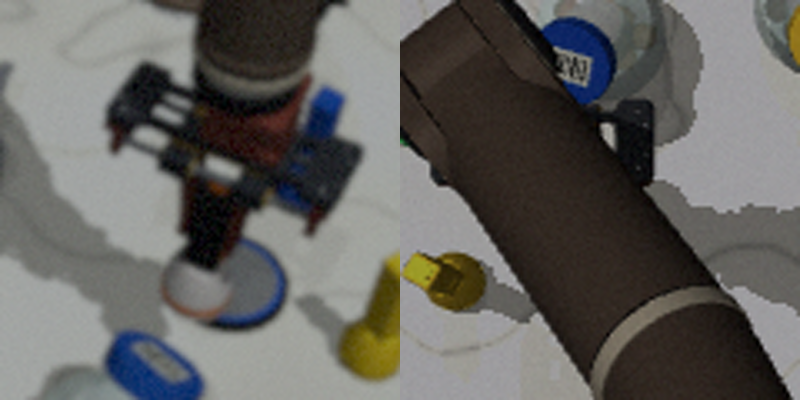

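Emit:
step_arm([
  [[0,0,-0.05,0],[0,0,-0.085,0],[0,0,-0.094,0],[0,0,-0.094,0],[-0.008,0,-0.094,0],[-0.014,0,-0.094,0],[-0.02,0,-0.094,0],[-0.026,0,-0.094,0],[-0.032,0,-0.094,0]],
])

```text
time_s: 8.9
tcp_pos: [0.5015, 0.2207, 0.1045]
tcp_rot: [[1.0, -0.001, 0.008], [-0.001, -1.0, 0.002], [0.008, -0.002, -1.0]]
ft_force: [8.1, -1.5, 2.1]
width: 0.34
grasp_force: 30.0
```

Emit:
step_arm([
  [[-0.006,0,0,0],[-0.012,0,0,0],[-0.018,0,0,0],[-0.024,0,0,0],[-0.03,0,0,0],[-0.03,0,0,0]],
])

```text
time_s: 9.65
tcp_pos: [0.4703, 0.2209, 0.1041]
tcp_rot: [[1.0, -0.001, 0.005], [-0.001, -1.0, 0.001], [0.005, -0.001, -1.0]]
ft_force: [5.4, 0.0, 0.9]
width: 0.34
grasp_force: 30.0
```

```bash
python3 - <<'E'
from h import *
a=camera("scene");f=lambda im,u,v,r:cv2.resize(im[v-r:v+r,u-r:u+r],(500,500),interpolation=cv2.INTER_CUBIC)
cv2.imwrite("pics/g5.png",f(a,330,195,50)[:,:,::-1]); s=state();print(s["tcp_pos"],s["width"],s["ft_force"])
E
```

```text
[0.47028997 0.22087026 0.10407794] 0.3370497668683111 [ 5.16979383 -1.24839784  0.17924141]
```

View pics/g5.png

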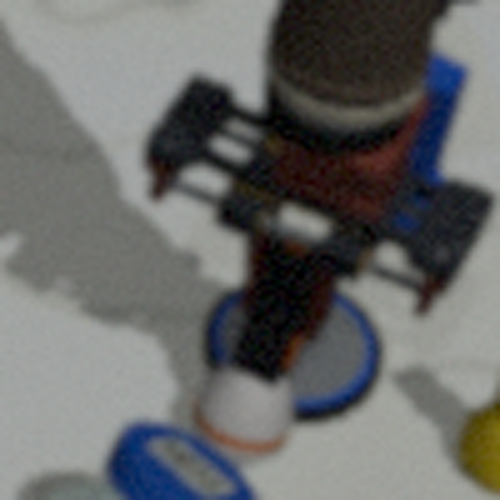

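Emit:
step_arm([
  [[0.008,0,0.01,0],[0.01,0,0.06,0],[0.02,0,0.12,0],[0.03,0,0.17,0],[0.04,-0.05,0.2,0.05],[0.045,-0.11,0.2,0.1],[0.049,-0.17,0.2,0.15],[0.049,-0.23,0.2,0.2],[0.049,-0.29,0.2,0.209],[0.049,-0.35,0.2,0.209],[0.049,-0.41,0.2,0.209],[0.049,-0.46,0.2,0.209],[0.049,-0.485,0.2,0.209],[0.049,-0.485,0.2,0.209],[0.049,-0.485,0.2,0.209]],
])

```text
time_s: 11.58
tcp_pos: [0.5172, -0.2629, 0.3026]
tcp_rot: [[0.978, 0.209, -0.001], [0.209, -0.978, 0.002], [-0.0, -0.002, -1.0]]
ft_force: [0.0, -0.0, -2.6]
width: 0.339
grasp_force: 30.0
```

```bash
python3 - <<'E'
from h import *
a=camera("scene");b=camera("top");s=state();print(s["tcp_pos"],s["tcp_rot"][:,0],s["ft_force"],s["width"],s["time_s"])
i=camera_info("scene");E=np.array(i["extrinsics"]);K=np.array(i["K"])
def pr(p): q=K@(E[:3,:3].T@(np.array(p)-E[:3,3])); return q[:2]/q[2]
g=s["tcp_pos"]-[0,0,.006]; c=np.cos(.209),np.sin(.209)
for th in(24,28,32,36):
    t=np.radians(th);ax=np.array([-np.sin(t)*c[0],-np.sin(t)*c[1],np.cos(t)])
    print(th,pr(g),"nose",pr(g-.091*ax),"z22",pr(g-.069*ax))
uv=pr(g);u,v=int(uv[0]),int(uv[1])+10;print("crop origin",u-40,v-35)
cv2.imwrite("pics/g6.png",cv2.resize(a[v-35:v+35,u-40:u+40],(800,700*600//700+100),interpolation=cv2.INTER_CUBIC)[:600,:,::-1])
np.save("a6.npy",a);np.save("b6.npy",b)
E
```

```text
[ 0.51744816 -0.26265811  0.3028239 ] [9.77791897e-01 2.09578130e-01 1.17457807e-04] [ 0.03010586  0.49565151 -2.59114181] 0.3422650177471509 11.675
24 [181.88574815  99.69268217] nose [180.04696065 130.5946877 ] z22 [180.48020926 123.31366645]
28 [181.88574815  99.69268217] nose [179.03187764 131.08539126] z22 [179.70678819 123.66134359]
32 [181.88574815  99.69268217] nose [178.020325   131.43162825] z22 [178.93795493 123.89697918]
36 [181.88574815  99.69268217] nose [177.01693307 131.62964985] z22 [178.17730464 124.01819848]
crop origin 141 74
```

View pics/g6.png

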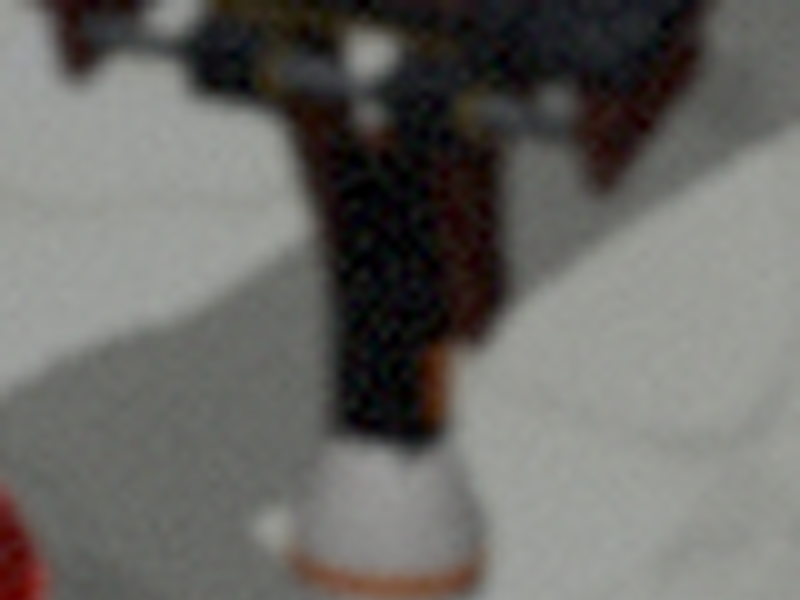

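Emit:
step_arm([
  [[0,0,0.01,-0.18],[0,0,0.01,-0.36],[0,0,0.01,-0.54],[0,0,0.01,-0.72],[0,0,0.01,-0.9],[0,0,0.01,-1.08],[0,0,0.01,-1.24],[0,0,0.01,-1.24],[0,0,0.01,-1.24]],
])

```text
time_s: 12.8
tcp_pos: [0.5174, -0.2636, 0.3128]
tcp_rot: [[0.518, -0.855, 0.0], [-0.855, -0.518, 0.0], [-0.0, -0.0, -1.0]]
ft_force: [1.2, -0.8, -3.4]
width: 0.341
grasp_force: 30.0
```

```bash
python3 - <<'E'
from h import *
a=camera("scene");s=state();print(s["tcp_pos"],s["tcp_rot"][:,0],s["time_s"])
i=camera_info("scene");E=np.array(i["extrinsics"]);K=np.array(i["K"])
def pr(p): q=K@(E[:3,:3].T@(np.array(p)-E[:3,3])); return (q[:2]/q[2]).round(1)
g=s["tcp_pos"]-[0,0,.006]; tx=s["tcp_rot"][:,0]; print("grip",pr(g))
for th in(22,26,30,34,38):
    t=np.radians(th);ax=-tx*np.sin(t)+np.array([0,0,1])*np.cos(t); r=tx*np.cos(t)+np.array([0,0,1])*np.sin(t)
    n=g-.091*ax
    print(th,"nose",pr(n),"rim ends",pr(n-.028*r),pr(n+.028*r),"z22",pr(n+.022*ax-.028*r),pr(n+.022*ax+.028*r),"neck",pr(n+.046*ax))
u,v=pr(g).astype(int); box=(u-50,v-10,u+50,v+70)
h=cv2.cvtColor(a,cv2.COLOR_RGB2HSV)[box[1]:box[3],box[0]:box[2]]
m=cv2.inRange(h,np.array((3,110,80)),np.array((22,255,255)))
for c in cv2.findContours(m,0,1)[0]:
    if cv2.contourArea(c)>2: c=c.reshape(-1,2)+box[:2]; print(cv2.minAreaRect(c),c[c[:,0].argmin()],c[c[:,0].argmax()])
f=cv2.resize(a[v-10:v+50,u-40:u+40],(800,600),interpolation=cv2.INTER_CUBIC);print("origin",u-40,v-10)
cv2.imwrite("pics/g7.png",f[:,:,::-1])
E
```

```text
[ 0.51732208 -0.26382932  0.31277364] [ 5.16985292e-01 -8.55994278e-01 -6.53908893e-05] 12.85
grip [181.1  96.6]
22 nose [173.4 120.3] rim ends [182.7 123.1] [163.9 117.5] z22 [184.6 117.7] [165.6 111.9] neck [177.2 108.6]
26 nose [171.3 119.6] rim ends [180.4 122.9] [162.  116.3] z22 [182.8 117.6] [164.1 110.8] neck [176.1 108.3]
30 nose [169.2 118.8] rim ends [178.1 122.6] [160.1 115. ] z22 [181.  117.5] [162.8 109.7] neck [175.1 107.9]
34 nose [167.2 117.9] rim ends [175.9 122.1] [158.3 113.6] z22 [179.2 117.2] [161.4 108.5] neck [174.  107.4]
38 nose [165.2 116.9] rim ends [173.6 121.5] [156.5 112.1] z22 [177.4 116.9] [160.2 107.3] neck [173.  106.9]
origin 141 86
```

View pics/g7.png

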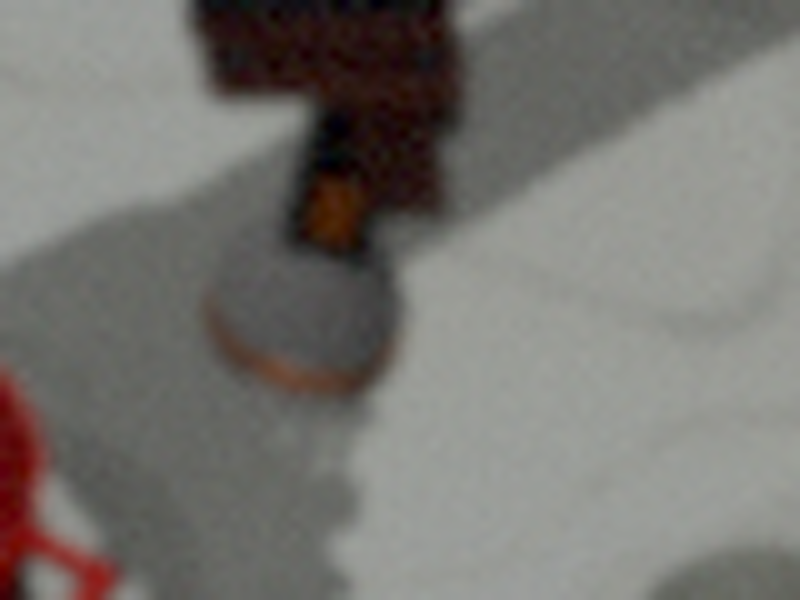

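```bash
python3 - <<'E'
from h import *
a=np.mean([camera("scene").astype(float) for _ in range(4)],0).astype(np.uint8);np.save("a7.npy",a)
c=cv2.resize(a[86:146,141:201],None,fx=4,fy=4,interpolation=cv2.INTER_CUBIC)
h=cv2.cvtColor(c,cv2.COLOR_RGB2HSV).astype(int);
px=lambda x:round((x+.5)/4-.5,1)
for y in range(28,165,6):
    r=h[y]; d=np.nonzero((r[:,2]<50))[0]; o=np.nonzero(((r[:,0]<18)|(r[:,0]>172))&(r[:,1]>80)&(r[:,2]>60))[0]
    print(86+px(y),"dark",(141+px(d.min()),141+px(d.max())) if len(d) else None,"or",(141+px(o.min()),141+px(o.max()),len(o)) if len(o) else None)
E
```

```text
92.6 dark (np.float64(162.4), np.float64(185.6)) or None
94.1 dark (np.float64(171.4), np.float64(185.1)) or None
95.6 dark (np.float64(172.9), np.float64(185.6)) or None
97.1 dark (np.float64(172.4), np.float64(185.9)) or None
98.6 dark (np.float64(171.9), np.float64(185.1)) or None
100.1 dark (np.float64(171.4), np.float64(183.6)) or None
101.6 dark (np.float64(171.1), np.float64(183.6)) or None
103.1 dark (np.float64(170.4), np.float64(183.9)) or None
104.6 dark (np.float64(170.1), np.float64(183.9)) or (np.float64(172.9), np.float64(175.4), 11)
106.1 dark (np.float64(169.6), np.float64(182.1)) or (np.float64(172.4), np.float64(175.6), 14)
107.6 dark (np.float64(169.4), np.float64(178.1)) or (np.float64(171.9), np.float64(175.4), 15)
109.1 dark (np.float64(169.1), np.float64(177.6)) or (np.float64(173.1), np.float64(174.4), 6)
110.6 dark (np.float64(171.9), np.float64(177.4)) or None
112.1 dark (np.float64(175.6), np.float64(176.6)) or None
113.6 dark None or None
115.1 dark None or None
116.6 dark None or None
118.1 dark None or None
119.6 dark None or (np.float64(162.4), np.float64(163.6), 6)
121.1 dark None or (np.float64(164.1), np.float64(166.6), 11)
122.6 dark None or (np.float64(140.6), np.float64(176.9), 30)
124.1 dark None or (np.float64(140.6), np.float64(175.9), 37)
125.6 dark None or (np.float64(140.6), np.float64(143.1), 11)
```

```bash
cat >fit.py <<'E'
from h import *
from scipy.optimize import least_squares
def proj(n):
    i=camera_info(n);E=np.array(i["extrinsics"]);K=np.array(i["K"])
    def pr(p): q=(np.atleast_2d(p)-E[:3,3])@E[:3,:3]@K.T; return q[:,:2]/q[:,2:]
    return pr
E
python3 - <<'E'
from fit import *
a=np.load("a7.npy");s=state();pr=proj("scene");R=s["tcp_rot"];tx,ty=R[:,0],R[:,1];z=np.array([0,0,1.]);g=s["tcp_pos"]-[0,0,.006]
# nose silhouette left extreme: column where grey nose meets shadow; use band
c=cv2.cvtColor(a,cv2.COLOR_RGB2HSV).astype(int)
for v in range(113,128): print(v,[ (u,int(c[v,u,0]),int(c[v,u,1]),int(c[v,u,2])) for u in range(160,184) if (c[v,u,0]<18 or c[v,u,0]>172) and c[v,u,1]>60 ])
ph=np.linspace(0,2*np.pi,200)
def model(p):
    th,e,L=p;ax=-tx*np.sin(th)+z*np.cos(th);r=tx*np.cos(th)+z*np.sin(th);n=g+e*tx-L*ax
    near=-.015*ty
    C=pr(n+.003*ax+.028*(np.outer(np.cos(ph),r)+np.outer(np.sin(ph),ty)))
    bl=pr(n+.046*ax+.013*r+near)[0];br=pr(n+.046*ax-.013*r+near)[0];ul=pr(n+.083*ax+.013*r+near)[0]
    return bl,br,ul,C
def res(p):
    bl,br,ul,C=model(p); t=(95.6-bl[1])/(ul[1]-bl[1]); u=bl[0]+t*(ul[0]-bl[0])
    return np.r_[bl-[169.1,109.6],br-[177.3,111.4],u-172.9,C[:,0].min()-161.3,C[:,1].max()-125.0]
for L in (None,.091):
    f=least_squares(res,[.4,0,.09]) if L is None else least_squares(lambda q:res([q[0],q[1],L]),[.4,0])
    print(np.degrees(f.x[0]),f.x[1:],f.fun.round(1))
E
```

```text
113 []
114 []
115 []
116 []
117 [(162, 13, 71, 86)]
118 [(162, 11, 77, 83)]
119 [(162, 10, 81, 82), (163, 10, 84, 82)]
120 [(163, 9, 92, 80), (164, 10, 82, 81), (165, 13, 66, 81)]
121 [(164, 10, 89, 80), (165, 11, 108, 83), (166, 10, 83, 83), (167, 9, 67, 87)]
122 [(165, 11, 90, 82), (166, 10, 115, 84), (167, 9, 118, 93), (168, 11, 106, 101), (169, 10, 79, 103)]
123 [(166, 10, 65, 90), (167, 9, 104, 96), (168, 12, 128, 102), (169, 10, 118, 102), (170, 10, 97, 103), (171, 9, 92, 100), (172, 9, 99, 95), (173, 10, 108, 92), (174, 10, 106, 84), (175, 10, 98, 78), (176, 11, 100, 69), (177, 9, 90, 65)]
124 [(168, 10, 77, 99), (169, 10, 92, 100), (170, 11, 113, 97), (171, 10, 108, 97), (172, 10, 125, 94), (173, 10, 126, 91), (174, 10, 126, 85), (175, 11, 121, 78), (176, 8, 91, 70)]
125 []
126 []
127 []
21.16296445612624 [0.010313   0.08567188] [-0.3 -0.4  0.6  0.5 -0.2 -0.1  0.1]
22.509552541567224 [0.00858339] [-0.4  0.8  0.4  1.8  0.5 -0.6  1.2]
```

Emit:
step_arm([
  [[-0.015,0.06,0,0.18],[-0.03,0.12,0,0.36],[-0.045,0.18,0,0.54],[-0.06,0.24,0,0.72],[-0.075,0.3,0,0.9],[-0.09,0.36,-0.02,1.028],[-0.11,0.42,-0.05,1.028],[-0.12,0.47,-0.09,1.028],[-0.125,0.485,-0.14,1.028],[-0.125,0.485,-0.18,1.028],[-0.125,0.485,-0.193,1.028],[-0.125,0.485,-0.2,1.028],[-0.125,0.485,-0.2,1.028]],
])

```text
time_s: 14.68
tcp_pos: [0.393, 0.2206, 0.1135]
tcp_rot: [[1.0, -0.004, 0.001], [-0.004, -1.0, 0.0], [0.001, -0.0, -1.0]]
ft_force: [0.8, 0.4, -2.6]
width: 0.34
grasp_force: 30.0
```

Emit:
step_arm([
  [[0,0,-0.004,0],[0,0,-0.007,0],[0,0,-0.007,0]],
])

```text
time_s: 15.05
tcp_pos: [0.3937, 0.2211, 0.1085]
tcp_rot: [[1.0, -0.004, 0.004], [-0.004, -1.0, 0.0], [0.004, -0.0, -1.0]]
ft_force: [-5.8, -3.8, 27.4]
width: 0.341
grasp_force: 30.0
```

Emit:
step_arm([
  [[0.008,0,0.001,0],[0.016,0,0.001,0],[0.024,0,0,0]],
])

```text
time_s: 15.42
tcp_pos: [0.4166, 0.2209, 0.1076]
tcp_rot: [[1.0, -0.003, 0.002], [-0.003, -1.0, -0.0], [0.002, 0.0, -1.0]]
ft_force: [-4.7, -2.5, 15.9]
width: 0.338
grasp_force: 30.0
```

Emit:
step_arm([
  [[0.007,0,-0.001,0],[0.014,0,-0.003,0],[0.014,0,-0.004,0]],
])

```text
time_s: 15.8
tcp_pos: [0.4326, 0.2208, 0.1043]
tcp_rot: [[1.0, -0.004, 0.005], [-0.004, -1.0, 0.0], [0.005, -0.0, -1.0]]
ft_force: [-1.6, -3.8, 24.6]
width: 0.335
grasp_force: 30.0
```

```bash
python3 - <<'E'
from fit import *
a=np.mean([camera("scene").astype(float) for _ in range(2)],0).astype(np.uint8);np.save("a8.npy",a);s=state();pr=proj("scene")
g=s["tcp_pos"]-[0,0,.006];u,v=pr(g)[0];print(s["tcp_pos"],s["ft_force"],u,v,s["time_s"])
u,v=int(u),int(v);c=cv2.cvtColor(a,cv2.COLOR_RGB2HSV).astype(int)
for y in range(v-4,v+52,2):
    r=c[y,u-40:u+40];d=np.nonzero(r[:,2]<50)[0];o=np.nonzero((r[:,0]<18)&(r[:,1]>90)&(r[:,2]>60))[0]
    print(y,"dark",(u-40+d.min(),u-40+d.max()) if len(d) else None,"or",list(u-40+o))
print("pred upright nose bottom",pr(g-[0,0,.09])[0],"rim l/r",pr(g+[0,0,-.0865]+np.array([[.28,-.5,0],[-.5,.86,0],[.5,-.86,0]])*.028))
E
```

```text
[0.43254205 0.22080581 0.10431162] [-0.66139005 -2.87575213 17.67675317] 342.4742477151277 194.23441763897233 15.9
190 dark (np.int64(336), np.int64(375)) or []
192 dark (np.int64(336), np.int64(373)) or []
194 dark (np.int64(335), np.int64(370)) or []
196 dark (np.int64(335), np.int64(350)) or []
198 dark (np.int64(335), np.int64(349)) or []
200 dark (np.int64(335), np.int64(348)) or []
202 dark (np.int64(335), np.int64(347)) or []
204 dark (np.int64(335), np.int64(344)) or []
206 dark (np.int64(340), np.int64(343)) or []
208 dark None or []
210 dark None or []
212 dark None or []
214 dark None or [np.int64(329)]
216 dark None or [np.int64(331)]
218 dark (np.int64(322), np.int64(322)) or [np.int64(334), np.int64(335), np.int64(336)]
220 dark (np.int64(324), np.int64(324)) or []
222 dark (np.int64(325), np.int64(326)) or []
224 dark (np.int64(328), np.int64(329)) or []
226 dark (np.int64(331), np.int64(348)) or []
228 dark (np.int64(337), np.int64(343)) or []
230 dark None or []
232 dark None or []
234 dark None or []
236 dark None or []
238 dark None or []
240 dark None or []
242 dark None or []
244 dark None or []
pred upright nose bottom [337.64636436 213.3343443 ] rim l/r [[332.53748841 212.48097371]
 [346.98890682 212.77335327]
 [328.66225508 212.48787817]]
```

Emit:
step_arm([
  [[0,0,0.002,0],[0,0,0.002,0],[0,0,0.002,0],[0,0,0.01,0],[0,0,0.03,0],[0,0,0.03,0]],
], claw=0.3)

```text
time_s: 16.65
tcp_pos: [0.431, 0.2211, 0.1329]
tcp_rot: [[1.0, -0.003, 0.002], [-0.003, -1.0, 0.001], [0.002, -0.001, -1.0]]
ft_force: [-0.2, 0.1, 0.0]
width: 0.65
grasp_force: 0.0
```

```bash
python3 - <<'E'
from fit import *
a=np.mean([camera("scene").astype(float) for _ in range(3)],0).astype(np.uint8);np.save("a9.npy",a);s=state();pr=proj("scene");print(s["tcp_pos"],s["width"],s["ft_force"],s["time_s"])
c=cv2.cvtColor(a,cv2.COLOR_RGB2HSV).astype(int)
for y in range(190,226):
    r=c[y,310:370];o=np.nonzero((r[:,0]<20)&(r[:,1]>60)&(r[:,2]>60))[0];d=np.nonzero(r[:,2]<50)[0];bl=np.nonzero((abs(r[:,0]-115)<10)&(r[:,1]>120)&(r[:,2]>60))[0]
    print(y,"or",list(map(int,310+o)),"dark",(310+int(d.min()),310+int(d.max())) if len(d) else None,"blue",(310+int(bl.min()),310+int(bl.max())) if len(bl) else None)
ph=np.linspace(0,2*np.pi,200)
for zc in(.015,.034):
    C=pr(np.c_[.433+.028*np.cos(ph),.221+.028*np.sin(ph),0*ph+zc]);print("pred circle u",C[:,0].min(),C[:,0].max(),"v",C[:,1].min(),C[:,1].max())
E
```

```text
[0.42999942 0.22039952 0.13125269] 0.6533166302267187 [-0.85873424 -1.05074797 -0.73728946] 16.8
190 or [] dark (339, 358) blue (359, 366)
191 or [] dark (339, 357) blue (359, 365)
192 or [] dark (338, 357) blue (359, 363)
193 or [] dark (338, 355) blue None
194 or [] dark (337, 355) blue None
195 or [] dark (337, 354) blue None
196 or [] dark (337, 354) blue None
197 or [] dark (336, 346) blue None
198 or [] dark (336, 345) blue None
199 or [] dark (336, 345) blue None
200 or [] dark (335, 344) blue None
201 or [345] dark (335, 344) blue (333, 333)
202 or [345, 346] dark (335, 344) blue (329, 332)
203 or [345] dark (334, 344) blue (327, 329)
204 or [] dark (334, 344) blue (326, 327)
205 or [] dark (335, 343) blue (325, 348)
206 or [] dark (338, 342) blue (324, 350)
207 or [] dark (341, 342) blue (323, 351)
208 or [] dark None blue (323, 351)
209 or [] dark None blue (322, 352)
210 or [] dark None blue (322, 353)
211 or [] dark None blue (322, 353)
212 or [] dark None blue (322, 354)
213 or [] dark None blue (322, 354)
214 or [329, 330] dark None blue (322, 354)
215 or [329, 330, 331] dark None blue (322, 354)
216 or [330, 331, 332, 346] dark None blue (323, 354)
217 or [331, 332, 333, 334] dark (322, 322) blue (323, 354)
218 or [332, 333, 334, 335, 336, 342, 343, 344] dark (322, 322) blue (324, 354)
219 or [334, 335, 336, 337, 338, 339, 340, 341, 342, 343] dark (323, 323) blue (324, 354)
220 or [337, 338, 339] dark (324, 324) blue (325, 353)
221 or [] dark (324, 325) blue (326, 353)
222 or [] dark (325, 326) blue (328, 352)
223 or [] dark (327, 327) blue (329, 351)
224 or [] dark (328, 351) blue (330, 350)
225 or [] dark (329, 350) blue (333, 348)
pred circle u 328.70766571478447 347.2986890586862 v 204.92204855906277 219.52862527128184
pred circle u 329.5808352029853 348.393250424407 v 201.00975720404637 215.6685814673223
```

Emit:
step_arm([
  [[0.002,0,0.003,0],[0.002,0,0.003,0],[0.002,0,0.003,0]],
])

```text
time_s: 17.18
tcp_pos: [0.4321, 0.2206, 0.1345]
tcp_rot: [[1.0, -0.003, -0.0], [-0.003, -1.0, -0.0], [-0.0, 0.0, -1.0]]
ft_force: [-1.2, 0.1, -0.0]
width: 0.647
grasp_force: 0.0
```

Emit:
step_arm([
  [[0,0,0,0],[0,0,0,0],[0,0,0,0],[0,0,0,0],[0,0,0,0]],
], claw=-1)

```text
time_s: 17.8
tcp_pos: [0.4322, 0.2206, 0.1346]
tcp_rot: [[1.0, -0.003, -0.0], [-0.003, -1.0, -0.0], [-0.0, 0.0, -1.0]]
ft_force: [0.9, 0.5, 0.3]
width: 0.338
grasp_force: 30.0
```

Emit:
step_arm([
  [[0,0,0.02,0],[0.03,0,0.03,0],[0.08,0,0.03,0],[0.097,0,0.03,0],[0.097,0,0.01,0],[0.097,0,-0.006,0],[0.097,0,-0.006,0],[0.097,0,-0.006,0]],
])

```text
time_s: 18.8
tcp_pos: [0.5291, 0.2209, 0.129]
tcp_rot: [[1.0, -0.003, 0.0], [-0.003, -1.0, 0.0], [0.0, -0.0, -1.0]]
ft_force: [0.1, -0.6, -2.9]
width: 0.338
grasp_force: 30.0
```

Emit:
step_arm([
  [[-0.01,0,0,0],[-0.018,0,0,0],[-0.026,0,0,0],[-0.034,0,0,0],[-0.042,0,0,0],[-0.05,0,0,0],[-0.058,0,0,0],[-0.066,0,0,0],[-0.073,0,0,0],[-0.079,0,0,0],[-0.079,0,0,0]],
])

```text
time_s: 20.18
tcp_pos: [0.4494, 0.2204, 0.1286]
tcp_rot: [[1.0, -0.003, -0.001], [-0.003, -1.0, -0.001], [-0.001, 0.001, -1.0]]
ft_force: [2.2, -0.3, -0.7]
width: 0.34
grasp_force: 30.0
```

Emit:
step_arm([
  [[0.006,0,0.01,0],[0.008,0,0.06,0],[0.02,0,0.12,0],[0.03,-0.04,0.17,0],[0.04,-0.1,0.2,0],[0.05,-0.16,0.21,0],[0.055,-0.22,0.21,-0.18],[0.055,-0.28,0.21,-0.36],[0.055,-0.34,0.21,-0.54],[0.055,-0.4,0.21,-0.72],[0.055,-0.45,0.21,-0.88],[0.055,-0.487,0.21,-1.028],[0.055,-0.487,0.21,-1.028],[0.055,-0.487,0.21,-1.028]],
])

```text
time_s: 21.92
tcp_pos: [0.5051, -0.2651, 0.3384]
tcp_rot: [[0.516, -0.857, -0.001], [-0.857, -0.516, 0.002], [-0.002, -0.0, -1.0]]
ft_force: [0.3, 0.2, -2.1]
width: 0.343
grasp_force: 30.0
```

```bash
cat >pts.py <<'E'
from fit import *
a=np.mean([camera("scene").astype(float) for _ in range(4)],0).astype(np.uint8);np.save("a10.npy",a);s=state();pr=proj("scene")
g=s["tcp_pos"]-[0,0,.006];u,v=pr(g)[0];print(s["tcp_pos"],s["tcp_rot"][:,0],s["time_s"],u,v)
u,v=int(u),int(v)
c=cv2.resize(a[v-5:v+55,u-45:u+35],None,fx=4,fy=4,interpolation=cv2.INTER_CUBIC);h=cv2.cvtColor(c,cv2.COLOR_RGB2HSV).astype(int)
X=lambda x:round(float(u-45+(x+.5)/4-.5),1)
for y in range(0,240,5):
    r=h[y];d=np.nonzero(r[:,2]<50)[0];o=np.nonzero((r[:,0]<20)&(r[:,1]>65)&(r[:,2]>55))[0]
    print(round(v-5+(y+.5)/4-.5,1),"dark",(X(d.min()),X(d.max())) if len(d) else None,"or",(X(o.min()),X(o.max()),len(o)) if len(o) else None)
E
python3 pts.py
```

```text
[ 0.5054237  -0.26501454  0.33883692] [ 5.15969567e-01 -8.56606767e-01 -5.01525805e-04] 22.125 182.17753659370544 86.4070229959817
80.6 dark (163.1, 186.6) or None
81.9 dark (163.6, 186.4) or (186.9, 186.9, 1)
83.1 dark (172.6, 186.1) or (163.9, 186.9, 18)
84.4 dark (173.4, 186.1) or None
85.6 dark (173.1, 186.6) or None
86.9 dark (172.9, 187.1) or None
88.1 dark (172.4, 186.9) or None
89.4 dark (171.9, 185.4) or None
90.6 dark (171.4, 184.9) or None
91.9 dark (171.1, 184.9) or None
93.1 dark (170.6, 184.9) or None
94.4 dark (170.1, 185.1) or None
95.6 dark (169.6, 185.1) or None
96.9 dark (169.1, 178.6) or None
98.1 dark (168.6, 177.4) or None
99.4 dark (167.9, 176.6) or None
100.6 dark (167.1, 176.1) or (171.1, 171.1, 1)
101.9 dark (166.9, 175.9) or (169.6, 173.4, 16)
103.1 dark (166.4, 175.4) or (169.1, 172.9, 16)
104.4 dark (166.1, 174.9) or (169.1, 172.6, 15)
105.6 dark (166.1, 174.6) or (169.9, 172.1, 10)
106.9 dark (167.6, 174.4) or None
108.1 dark (170.9, 173.9) or None
109.4 dark None or None
110.6 dark None or None
111.9 dark None or None
113.1 dark None or (157.6, 158.1, 3)
114.4 dark None or (157.6, 159.6, 9)
115.6 dark None or (158.1, 160.6, 11)
116.9 dark None or (159.1, 161.9, 12)
118.1 dark None or (160.4, 163.6, 14)
119.4 dark None or (136.6, 173.4, 37)
120.6 dark None or (136.6, 172.6, 43)
121.9 dark None or (136.6, 140.6, 17)
123.1 dark None or (136.6, 141.9, 22)
124.4 dark None or (136.6, 142.9, 26)
125.6 dark None or (136.6, 143.4, 28)
126.9 dark None or (137.1, 144.1, 29)
128.1 dark None or (136.6, 144.9, 32)
129.4 dark None or (136.6, 144.9, 32)
130.6 dark None or (136.6, 144.9, 34)
131.9 dark None or (137.4, 144.9, 31)
133.1 dark None or (136.6, 144.6, 33)
134.4 dark None or (136.6, 144.6, 33)
135.6 dark None or (136.6, 144.4, 32)
136.9 dark None or (136.6, 144.4, 32)
138.1 dark None or (136.6, 144.9, 34)
139.4 dark None or (136.6, 146.9, 39)
```

```bash
cat >solve.py <<'E'
from fit import *
s=state();pr=proj("scene");R=s["tcp_rot"];tx,ty=R[:,0],R[:,1];z=np.array([0,0,1.]);g=s["tcp_pos"]-[0,0,.006]
ph=np.linspace(0,2*np.pi,200)
def res(p):
    th,e,L=p[:3];ax=-tx*np.sin(th)+z*np.cos(th);r=tx*np.cos(th)+z*np.sin(th);n=g+e*tx-L*ax;near=-.015*ty
    C=pr(n+.003*ax+.028*(np.outer(np.cos(ph),r)+np.outer(np.sin(ph),ty)))
    bl=pr(n+.046*ax+.013*r+near)[0];br=pr(n+.046*ax-.013*r+near)[0];ul=pr(n+.1*ax+.013*r+near)[0]
    t=(86.-bl[1])/(ul[1]-bl[1]); u=bl[0]+t*(ul[0]-bl[0])
    return np.r_[bl-[166.0,106.0],br-[173.9,108.3],u-173.1,C[:,0].min()-157.2,C[:,1].max()-121.5]
f=least_squares(res,[.5,0,.11]);print(np.degrees(f.x[0]),f.x[1:],f.fun.round(1))
for L in (.1166,.113):
    q=least_squares(lambda q:res([q[0],q[1],L]),[.5,0]);print(L,np.degrees(q.x[0]),q.x[1],q.fun.round(1))
yaw=np.radians(12);lx=np.array([np.cos(yaw),np.sin(yaw),0]);lab=np.array([.601,-.2465,.132])
for th,e,L in(f.x,(np.radians(30),.004,.1166)):
    ax=-lx*np.sin(th)+z*np.cos(th); print("tcp for read",lab+.08*ax+L*ax-e*lx+[0,0,.006])
E
python3 solve.py
```

```text
25.183596837981934 [0.01250951 0.1115647 ] [-0.4 -0.5  0.6  0.4 -0.1 -0.1  0.1]
0.1166 26.410192942774277 0.010299702331019475 [-0.6  0.6  0.3  1.6  0.8 -0.6  1.1]
0.113 25.526641928867004 0.011899756649152398 [-0.5 -0.2  0.5  0.8  0.2 -0.2  0.4]
tcp for read [ 0.50903048 -0.26604872  0.31135627]
tcp for read [ 0.5009355  -0.26776937  0.30826059]
```

Emit:
step_arm([
  [[-0.03,-0.01,0,0.18],[-0.07,-0.02,0,0.36],[-0.11,-0.03,0,0.54],[-0.135,-0.034,-0.02,0.72],[-0.135,-0.034,-0.06,0.9],[-0.135,-0.034,-0.11,1.08],[-0.135,-0.034,-0.16,1.24],[-0.135,-0.034,-0.2,1.24],[-0.135,-0.034,-0.209,1.24],[-0.135,-0.034,-0.209,1.24]],
])

```text
time_s: 23.38
tcp_pos: [0.3707, -0.3003, 0.1303]
tcp_rot: [[0.978, 0.208, 0.0], [0.208, -0.978, -0.0], [0.0, 0.0, -1.0]]
ft_force: [1.2, -0.6, -2.4]
width: 0.337
grasp_force: 30.0
```

Emit:
step_arm([
  [[0,0,-0.004,0],[0,0,-0.007,0]],
])

```text
time_s: 23.62
tcp_pos: [0.3709, -0.3008, 0.1237]
tcp_rot: [[0.978, 0.207, 0.002], [0.207, -0.978, -0.002], [0.001, 0.002, -1.0]]
ft_force: [0.1, 0.1, -2.6]
width: 0.337
grasp_force: 30.0
```

Emit:
step_arm([
  [[0,0,-0.002,0],[0,0,-0.004,0]],
])

```text
time_s: 23.88
tcp_pos: [0.3703, -0.3007, 0.1192]
tcp_rot: [[0.978, 0.207, 0.0], [0.207, -0.978, -0.001], [0.0, 0.001, -1.0]]
ft_force: [-5.9, 1.1, 17.9]
width: 0.337
grasp_force: 30.0
```

Emit:
step_arm([
  [[-0.004,-0.001,0,0],[-0.009,-0.002,0,0],[-0.009,-0.002,0,0]],
])

```text
time_s: 24.25
tcp_pos: [0.3613, -0.3028, 0.1192]
tcp_rot: [[0.978, 0.207, 0.001], [0.207, -0.978, -0.001], [0.001, 0.001, -1.0]]
ft_force: [0.7, 0.3, 4.8]
width: 0.339
grasp_force: 30.0
```

Emit:
step_arm([
  [[0,0,0.05,0],[0.01,0,0.11,-0.18],[0.05,0.01,0.17,-0.36],[0.09,0.02,0.21,-0.54],[0.13,0.03,0.22,-0.72],[0.144,0.036,0.22,-0.9],[0.144,0.036,0.22,-1.08],[0.144,0.036,0.22,-1.24],[0.144,0.036,0.22,-1.24],[0.144,0.036,0.22,-1.24]],
])

```text
time_s: 25.5
tcp_pos: [0.5048, -0.2663, 0.3381]
tcp_rot: [[0.517, -0.856, -0.001], [-0.856, -0.517, 0.0], [-0.001, 0.001, -1.0]]
ft_force: [-0.0, -0.6, -2.2]
width: 0.343
grasp_force: 30.0
```

```bash
python3 pts.py | head -36
```

```text
[ 0.50502788 -0.26645392  0.33857715] [ 5.14751977e-01 -8.57339109e-01 -2.31183894e-04] 25.7 181.86447403940718 86.25507472522548
80.6 dark (163.1, 186.1) or None
81.9 dark (163.4, 185.9) or (186.4, 186.6, 2)
83.1 dark (172.1, 185.9) or (164.6, 186.4, 24)
84.4 dark (172.9, 185.9) or None
85.6 dark (172.9, 186.4) or None
86.9 dark (172.4, 186.9) or None
88.1 dark (172.1, 186.4) or None
89.4 dark (171.6, 184.9) or None
90.6 dark (171.1, 184.6) or None
91.9 dark (170.9, 184.6) or None
93.1 dark (170.4, 184.6) or None
94.4 dark (169.9, 185.1) or None
95.6 dark (169.6, 184.1) or None
96.9 dark (169.1, 177.9) or None
98.1 dark (168.4, 177.1) or None
99.4 dark (167.6, 176.6) or None
100.6 dark (167.1, 176.1) or (170.4, 171.6, 6)
101.9 dark (166.9, 175.6) or (169.6, 173.4, 16)
103.1 dark (166.4, 175.1) or (169.1, 173.1, 17)
104.4 dark (166.1, 174.9) or (168.9, 172.6, 16)
105.6 dark (166.1, 174.4) or (170.1, 171.9, 8)
106.9 dark (167.9, 174.4) or None
108.1 dark (171.1, 174.1) or None
109.4 dark None or None
110.6 dark None or None
111.9 dark None or None
113.1 dark None or (157.6, 158.1, 3)
114.4 dark None or (157.6, 159.4, 8)
115.6 dark None or (158.4, 160.6, 10)
116.9 dark None or (159.1, 161.9, 12)
118.1 dark None or (160.4, 164.1, 16)
119.4 dark None or (135.6, 173.6, 51)
120.6 dark None or (135.6, 172.6, 46)
121.9 dark None or (135.6, 140.6, 21)
123.1 dark None or (135.6, 141.9, 23)
```

Emit:
step_arm([
  [[0,0.06,0,0.18],[0,0.12,0,0.36],[0,0.18,0,0.54],[0,0.24,0,0.72],[0,0.3,0,0.9],[-0.01,0.36,-0.02,1.028],[-0.025,0.42,-0.05,1.028],[-0.035,0.47,-0.1,1.028],[-0.035,0.4865,-0.15,1.028],[-0.035,0.4865,-0.19,1.028],[-0.037,0.4865,-0.212,1.028],[-0.045,0.4865,-0.217,1.028],[-0.045,0.4865,-0.22,1.028]],
])

```text
time_s: 27.32
tcp_pos: [0.4596, 0.2202, 0.1198]
tcp_rot: [[1.0, -0.003, -0.0], [-0.003, -1.0, -0.001], [-0.0, 0.001, -1.0]]
ft_force: [-7.4, -2.5, 20.4]
width: 0.337
grasp_force: 30.0
```

Emit:
step_arm([
  [[-0.006,0,-0.001,0],[-0.01,0,-0.002,0],[-0.014,0,-0.003,0],[-0.018,0,-0.004,0]],
])

```text
time_s: 27.82
tcp_pos: [0.4425, 0.2205, 0.1152]
tcp_rot: [[1.0, -0.003, 0.002], [-0.003, -1.0, 0.001], [0.002, -0.001, -1.0]]
ft_force: [2.0, 0.1, 3.7]
width: 0.338
grasp_force: 30.0
```

Emit:
step_arm([
  [[-0.004,0,-0.002,0],[-0.008,0,-0.004,0],[-0.01,0,-0.005,0]],
])

```text
time_s: 28.2
tcp_pos: [0.4317, 0.2203, 0.1095]
tcp_rot: [[1.0, -0.003, -0.0], [-0.003, -1.0, 0.0], [-0.0, -0.0, -1.0]]
ft_force: [0.8, 0.8, 3.8]
width: 0.337
grasp_force: 30.0
```

Emit:
step_arm([
  [[0.006,0,0.01,0],[0.008,0,0.06,0],[0.02,0,0.12,0],[0.04,-0.04,0.18,0],[0.06,-0.1,0.21,0],[0.073,-0.16,0.229,0],[0.073,-0.22,0.229,-0.18],[0.073,-0.28,0.229,-0.36],[0.073,-0.34,0.229,-0.54],[0.073,-0.4,0.229,-0.72],[0.073,-0.45,0.229,-0.88],[0.073,-0.4865,0.229,-1.028],[0.073,-0.4865,0.229,-1.028],[0.073,-0.4865,0.229,-1.028]],
])

```text
time_s: 29.95
tcp_pos: [0.5049, -0.2653, 0.338]
tcp_rot: [[0.515, -0.857, -0.002], [-0.857, -0.515, 0.002], [-0.003, 0.0, -1.0]]
ft_force: [0.3, 1.1, -2.5]
width: 0.339
grasp_force: 30.0
```

```bash
python3 pts.py | head -36
```

```text
[ 0.50538327 -0.26503204  0.3387512 ] [ 5.16023270e-01 -8.56574403e-01 -5.27240162e-04] 30.15 182.1857371597217 86.42408998014345
80.6 dark (163.1, 186.6) or None
81.9 dark (163.6, 186.4) or (186.9, 186.9, 1)
83.1 dark (169.6, 186.1) or (164.1, 186.9, 15)
84.4 dark (170.9, 186.1) or None
85.6 dark (170.9, 186.6) or None
86.9 dark (170.1, 187.1) or None
88.1 dark (169.4, 187.1) or None
89.4 dark (168.6, 185.4) or None
90.6 dark (167.9, 184.9) or None
91.9 dark (167.1, 184.9) or None
93.1 dark (166.1, 184.9) or None
94.4 dark (165.4, 185.1) or None
95.6 dark (164.6, 185.1) or None
96.9 dark (163.9, 174.6) or None
98.1 dark (163.1, 173.6) or None
99.4 dark (162.1, 172.9) or (166.1, 169.4, 14)
100.6 dark (161.6, 171.9) or (165.4, 169.6, 18)
101.9 dark (161.1, 171.1) or (164.6, 169.1, 19)
103.1 dark (161.6, 170.1) or (164.9, 168.1, 14)
104.4 dark (163.6, 169.6) or None
105.6 dark (165.6, 169.4) or None
106.9 dark (167.1, 168.9) or (150.6, 150.9, 2)
108.1 dark None or (150.1, 151.6, 7)
109.4 dark None or (150.4, 152.1, 8)
110.6 dark None or (150.9, 152.6, 8)
111.9 dark None or (151.6, 153.9, 10)
113.1 dark None or (152.4, 155.4, 13)
114.4 dark None or (153.6, 156.6, 13)
115.6 dark None or (155.1, 158.6, 15)
116.9 dark None or (156.9, 166.6, 40)
118.1 dark None or (159.1, 165.6, 27)
119.4 dark None or (136.6, 137.6, 5)
120.6 dark None or (136.6, 139.4, 12)
121.9 dark None or (136.6, 140.6, 17)
123.1 dark None or (136.6, 141.9, 22)
```

```bash
sed -i 's/166.0,106.0/160.9,102.3/;s/173.9,108.3/168.9,107.0/;s/u-173.1/u-170.7/;s/-157.2/-149.8/;s/-121.5/-118.8/' solve.py; python3 solve.py
```

```text
34.42237657001914 [0.01949286 0.10719853] [-0.4  0.2  0.  -0.3  0.2  0.2  0. ]
0.1166 36.938904265646904 0.014326638053311634 [-0.9  1.7 -0.7  1.5  2.2 -0.7  1.5]
0.113 35.96174003679578 0.016372547568256648 [-0.7  1.2 -0.4  0.9  1.4 -0.4  0.9]
tcp for read [ 0.47842425 -0.27255428  0.29241872]
tcp for read [ 0.5009355  -0.26776937  0.30826059]
```

Emit:
step_arm([
  [[-0.005,0,0,0.12],[-0.01,0,0,0.28],[-0.015,0,0,0.44],[-0.02,-0.002,0,0.6],[-0.025,-0.004,0,0.76],[-0.027,-0.006,0,0.92],[-0.027,-0.006,-0.005,1.06],[-0.027,-0.0065,-0.015,1.16],[-0.027,-0.0065,-0.027,1.22],[-0.027,-0.0065,-0.038,1.24],[-0.027,-0.0065,-0.044,1.24],[-0.027,-0.0065,-0.0465,1.24],[-0.027,-0.0065,-0.0465,1.24]],
])

```text
time_s: 31.78
tcp_pos: [0.4783, -0.2728, 0.2923]
tcp_rot: [[0.978, 0.207, 0.0], [0.207, -0.978, -0.0], [0.0, 0.0, -1.0]]
ft_force: [0.5, -0.5, -1.9]
width: 0.337
grasp_force: 30.0
```

```bash
python3 - <<'E'
from fit import *
s=state();print(s["tcp_pos"],s["tcp_rot"][:,0],s["width"],s["time_s"]);z=np.array([0,0,1.]);tx=s["tcp_rot"][:,0];ty=s["tcp_rot"][:,1];g=s["tcp_pos"]-[0,0,.006]
th,e,L=np.radians(34.4),.0195,.1072;ax=-tx*np.sin(th)+z*np.cos(th);r=tx*np.cos(th)+z*np.sin(th);n=g+e*tx-L*ax
print("nose",n,"spot",n-.08*ax); ph=np.linspace(0,2*np.pi,200)
for cam in("scene","top"):
    a=np.mean([camera(cam).astype(float) for _ in range(2)],0).astype(np.uint8);pr=proj(cam)
    C=pr(n+.003*ax+.028*(np.outer(np.cos(ph),r)+np.outer(np.sin(ph),ty)));lo,hi=C.min(0),C.max(0);print(cam,"pred",lo,hi)
    x0,y0=(lo-6).astype(int);x1,y1=(hi+7).astype(int)
    h=cv2.cvtColor(a,cv2.COLOR_RGB2HSV)[y0:y1,x0:x1].astype(int);y,x=np.nonzero((h[:,:,0]<20)&(h[:,:,1]>70)&(h[:,:,2]>55))
    if len(x): print("orange",x.min()+x0,x.max()+x0,y.min()+y0,y.max()+y0,len(x))
E
```

```text
[ 0.47828741 -0.27284687  0.29225067] [9.78324960e-01 2.07075511e-01 6.81479618e-05] 0.33703295056838456 31.775
nose [ 0.55661647 -0.25626748  0.19780396] spot [ 0.60083418 -0.24690822  0.13179796]
scene pred [170.23626069 131.90789293] [189.56363439 136.47794325]
orange 171 189 131 136 41
top pred [323.10148271 147.7041301 ] [342.0666564  165.61263543]
orange 324 346 148 171 91
```

Emit:
step_arm([
  [[0,0,0,0],[0,0,0,0],[0,0,0,0],[0,0,0,0],[0,0,0,0],[0,0,0,0],[0,0,0,0],[0,0,0,0],[0,0,0,0],[0,0,0,0],[0,0,0,0],[0,0,0,0],[0,0,0,0],[0,0,0,0],[0,0,0,0],[0,0,0,0],[0,0,0,0]],
])

```text
time_s: 34.1
tcp_pos: [0.4782, -0.2729, 0.2922]
tcp_rot: [[0.978, 0.207, 0.0], [0.207, -0.978, -0.0], [0.0, 0.0, -1.0]]
ft_force: [0.2, -0.0, -2.6]
width: 0.34
grasp_force: 30.0
```

Emit:
step_arm([
  [[-0.01,0,0.02,0.02],[-0.03,0.02,0.03,0.12],[-0.045,0.07,0.03,0.27],[-0.06,0.13,0.02,0.43],[-0.075,0.19,0,0.59],[-0.09,0.25,-0.03,0.75],[-0.1,0.31,-0.07,0.873],[-0.109,0.355,-0.12,0.873],[-0.109,0.3725,-0.155,0.873],[-0.109,0.3725,-0.175,0.873],[-0.109,0.3725,-0.18,0.873],[-0.107,0.376,-0.18,0.873]],
])

```text
time_s: 35.6
tcp_pos: [0.3716, 0.1028, 0.1126]
tcp_rot: [[0.471, 0.882, 0.0], [0.882, -0.471, -0.0], [-0.0, 0.0, -1.0]]
ft_force: [0.2, -0.5, -1.9]
width: 0.34
grasp_force: 30.0
```

Emit:
step_arm([
  [[0.003,0.006,0,0],[0.006,0.012,0,0],[0.009,0.017,0.001,0],[0.012,0.023,0.002,0]],
])

```text
time_s: 36.1
tcp_pos: [0.3829, 0.1217, 0.1164]
tcp_rot: [[0.473, 0.881, -0.001], [0.881, -0.473, -0.009], [-0.008, 0.003, -1.0]]
ft_force: [-13.7, -19.3, 41.2]
width: 0.339
grasp_force: 30.1
```

Emit:
step_arm([
  [[0,0,0.004,0],[0.002,0.004,0.006,0],[0.005,0.009,0.006,0]],
])

```text
time_s: 36.48
tcp_pos: [0.3884, 0.1334, 0.1215]
tcp_rot: [[0.471, 0.882, -0.0], [0.882, -0.471, -0.004], [-0.004, 0.002, -1.0]]
ft_force: [-10.6, -13.0, 36.9]
width: 0.338
grasp_force: 30.0
```

```bash
python3 pts.py | head -46
```

```text
[0.38872911 0.13414651 0.12170465] [ 0.47058475  0.88235157 -0.00238608] 36.675 322.2881516758579 169.39435147017537
163.6 dark (303.1, 330.6) or (323.1, 327.1, 17)
164.9 dark (303.9, 330.1) or (322.1, 327.1, 21)
166.1 dark (305.1, 329.9) or (310.9, 326.1, 18)
167.4 dark (306.1, 329.9) or (310.6, 310.6, 1)
168.6 dark (307.4, 329.6) or (310.4, 310.4, 1)
169.9 dark (314.6, 329.4) or (309.6, 309.6, 1)
171.1 dark (314.1, 329.4) or None
172.4 dark (314.1, 329.6) or None
173.6 dark (314.6, 329.9) or None
174.9 dark (315.4, 330.1) or None
176.1 dark (317.4, 330.1) or None
177.4 dark (320.1, 330.6) or None
178.6 dark (321.1, 330.6) or None
179.9 dark (321.4, 330.9) or None
181.1 dark (321.6, 331.1) or None
182.4 dark (321.9, 331.4) or None
183.6 dark (322.1, 331.4) or None
184.9 dark (322.4, 331.6) or None
186.1 dark (322.4, 331.9) or None
187.4 dark (322.6, 332.1) or None
188.6 dark (323.1, 332.1) or None
189.9 dark (323.4, 331.1) or None
191.1 dark (323.9, 328.6) or None
192.4 dark None or None
193.6 dark None or None
194.9 dark None or None
196.1 dark None or None
197.4 dark None or None
198.6 dark None or None
199.9 dark None or None
201.1 dark None or (337.1, 338.4, 6)
202.4 dark None or (335.1, 338.1, 13)
203.6 dark None or (321.4, 336.9, 33)
204.9 dark None or (322.1, 333.9, 48)
206.1 dark None or (327.1, 327.6, 2)
207.4 dark None or None
208.6 dark None or None
209.9 dark None or None
211.1 dark None or None
212.4 dark None or None
213.6 dark None or None
214.9 dark (321.1, 321.1) or None
216.1 dark (321.4, 321.6) or None
217.4 dark (321.9, 322.6) or None
218.6 dark (322.4, 323.4) or None
```

```bash
cat >solve2.py <<'E'
from fit import *
import sys
Lf,Rt,um,vm=eval(sys.argv[1])
s=state();pr=proj("scene");R=s["tcp_rot"];tx,ty=R[:,0],R[:,1];z=np.array([0,0,1.]);g=s["tcp_pos"]-[0,0,.006];ph=np.linspace(0,2*np.pi,200)
def res(p):
    th,e,L=p;ax=-tx*np.sin(th)+z*np.cos(th);r=tx*np.cos(th)+z*np.sin(th);n=g+e*tx-L*ax
    C=pr(n+.003*ax+.028*(np.outer(np.cos(ph),r)+np.outer(np.sin(ph),ty)))
    ed=[(pr(n+.046*ax+a*.013*r+b*.015*ty)[0],pr(n+.1*ax+a*.013*r+b*.015*ty)[0]) for a in(1,-1) for b in(1,-1)]
    U=lambda v:[A[0]+(v-A[1])/(B[1]-A[1])*(B[0]-A[0]) for A,B in ed]
    return np.r_[[min(U(v))-u for u,v in Lf],[max(U(v))-u for u,v in Rt],C[:,0].max()-um,C[:,1].max()-vm]
f=least_squares(res,[.4,.01,.11]);th,e,L=f.x;print(np.degrees(th),e,L,f.fun.round(1))
print("edge rel grip",e+L*np.sin(th)-.028*np.cos(th),-(L*np.cos(th)+.028*np.sin(th)),"edge z",g[2]-(L*np.cos(th)+.028*np.sin(th)),"nose",g+e*tx-L*(-tx*np.sin(th)+z*np.cos(th)))
E
python3 solve2.py "([(321.3,179.9),(322.7,187.4)],[(331.4,182.4),(332.1,187.4)],338.9,205.6)"
```

```text
23.796299940040736 0.014416874157380683 0.10180428863429546 [-1.7 -2.   2.   1.9 -0.4  0.1]
edge rel grip 0.02987390030894995 -0.10444708481755076 edge z 0.011257566551247392 nose [0.4148435  0.18311129 0.02242277]
```

Emit:
step_arm([
  [[0.004,0.007,0.002,0],[0.008,0.014,0.002,0],[0.012,0.022,0.001,0],[0.016,0.03,0,0],[0.02,0.037,0,0]],
])

```text
time_s: 37.3
tcp_pos: [0.4095, 0.1737, 0.1223]
tcp_rot: [[0.47, 0.883, 0.003], [0.883, -0.47, 0.001], [0.002, 0.002, -1.0]]
ft_force: [-5.3, -3.5, 18.3]
width: 0.338
grasp_force: 30.0
```

```bash
python3 pts.py | head -46
```

```text
[0.409749   0.17425311 0.1221579 ] [0.46933632 0.88301228 0.00356746] 37.5 331.7686153286331 178.88029672942466
172.6 dark (311.6, 340.6) or None
173.9 dark (312.6, 340.4) or (340.9, 340.9, 1)
175.1 dark (313.9, 339.9) or (321.4, 321.4, 1)
176.4 dark (315.1, 339.6) or (321.1, 321.1, 1)
177.6 dark (315.9, 339.1) or (320.6, 320.9, 2)
178.9 dark (317.1, 338.9) or (320.4, 320.4, 1)
180.1 dark (323.9, 338.6) or (319.4, 319.4, 1)
181.4 dark (324.1, 338.1) or None
182.6 dark (324.1, 337.6) or None
183.9 dark (324.4, 337.1) or None
185.1 dark (326.1, 336.9) or None
186.4 dark (326.9, 336.6) or None
187.6 dark (327.1, 336.4) or None
188.9 dark (326.9, 336.4) or None
190.1 dark (326.6, 336.4) or None
191.4 dark (326.4, 336.1) or None
192.6 dark (326.4, 336.1) or None
193.9 dark (326.4, 335.6) or None
195.1 dark (328.1, 333.1) or None
196.4 dark (329.4, 330.9) or None
197.6 dark None or None
198.9 dark None or None
200.1 dark None or None
201.4 dark None or None
202.6 dark None or None
203.9 dark None or None
205.1 dark None or (322.6, 322.9, 2)
206.4 dark None or (322.4, 324.9, 11)
207.6 dark None or (324.9, 336.9, 31)
208.9 dark None or (326.4, 335.1, 36)
210.1 dark None or None
211.4 dark None or None
212.6 dark None or None
213.9 dark None or None
215.1 dark (321.1, 321.1) or None
216.4 dark (321.4, 321.9) or None
217.6 dark (321.9, 322.6) or None
218.9 dark (322.4, 323.4) or None
220.1 dark (323.1, 324.6) or None
221.4 dark (324.4, 325.9) or None
222.6 dark (325.6, 327.4) or None
223.9 dark (327.1, 351.4) or None
225.1 dark (328.6, 350.1) or None
226.4 dark (331.1, 348.1) or None
227.6 dark (334.9, 344.9) or None
```

```bash
python3 solve2.py "([(327.0,187.6),(326.4,192.6)],[(336.4,187.6),(336.1,192.6)],339.8,209.6)"; python3 - <<'E'
from fit import *
pr=proj("scene");ph=np.linspace(0,2*np.pi,200)
for d in(-.05,-.04,-.03,-.02,-.01): C=pr(np.c_[.433+d*.47+.028*np.cos(ph),.221+d*.883+.028*np.sin(ph),0*ph+.015]);print(d,C.min(0),C.max(0))
E
```

```text
9.515708097863596 0.0006922664013067608 0.09989206627341546 [-2.3 -1.9  1.9  1.9  0.2  0. ]
edge rel grip -0.010408506039038954 -0.10314648687958348 edge z 0.013011418116839368 nose [0.41782451 0.18944642 0.0177017 ]
-0.05 [318.83324513 194.27584111] [336.97047818 208.22960827]
-0.04 [320.7724276 196.3670952] [338.9982229 210.4478821]
-0.03 [322.72921776 198.4770877 ] [341.04443978 212.68663319]
-0.02 [324.70385654 200.60607161] [343.10960505 214.94614639]
-0.01 [326.69658924 202.75430448] [345.19451448 217.22671189]
```

Emit:
step_arm([
  [[0.004,0.008,0,0],[0.008,0.016,-0.001,0],[0.012,0.023,-0.002,0],[0.016,0.031,-0.003,0],[0.02,0.039,-0.004,0],[0.0235,0.0465,-0.005,0],[0.0235,0.0465,-0.005,0]],
])

```text
time_s: 38.38
tcp_pos: [0.4339, 0.2203, 0.1172]
tcp_rot: [[0.47, 0.883, 0.004], [0.883, -0.47, 0.002], [0.004, 0.003, -1.0]]
ft_force: [-0.0, -2.1, 14.2]
width: 0.339
grasp_force: 30.0
```

```bash
python3 pts.py | sed -n '8,40p'; python3 - <<'E'
from fit import *
pr=proj("scene");ph=np.linspace(0,2*np.pi,200)
for d in(-.02,-.01,0,.01): C=pr(np.c_[.433+d*.47+.028*np.cos(ph),.221+d*.883+.028*np.sin(ph),0*ph+.015]);print(d,C.min(0),C.max(0))
E
```

```text
193.1 dark (328.9, 349.6) or (349.9, 349.9, 1)
194.4 dark (329.4, 341.9) or None
195.6 dark (329.6, 340.6) or None
196.9 dark (330.1, 339.4) or (339.9, 339.9, 1)
198.1 dark (331.4, 338.9) or None
199.4 dark (332.6, 336.9) or (338.6, 338.9, 2)
200.6 dark (333.4, 334.4) or None
201.9 dark None or None
203.1 dark None or None
204.4 dark None or None
205.6 dark None or (323.4, 324.6, 6)
206.9 dark None or (324.4, 326.1, 8)
208.1 dark None or (325.4, 328.1, 12)
209.4 dark None or (326.9, 330.4, 15)
210.6 dark None or (329.1, 333.9, 20)
211.9 dark None or None
213.1 dark None or None
214.4 dark None or None
215.6 dark (321.1, 321.4) or None
216.9 dark (321.6, 322.1) or None
218.1 dark (322.1, 322.9) or None
219.4 dark (322.9, 323.9) or None
220.6 dark (323.6, 324.9) or None
221.9 dark (324.9, 326.1) or None
223.1 dark (326.4, 327.9) or None
224.4 dark (327.9, 350.9) or None
225.6 dark (329.4, 349.1) or None
226.9 dark (332.1, 347.4) or None
228.1 dark (337.1, 342.9) or None
229.4 dark None or None
230.6 dark None or None
231.9 dark None or None
233.1 dark None or None
-0.02 [324.70385654 200.60607161] [343.10960505 214.94614639]
-0.01 [326.69658924 202.75430448] [345.19451448 217.22671189]
0 [328.70766571 204.92204856] [347.29868906 219.52862527]
0.01 [330.73734042 207.10957087] [349.42239706 221.8521877 ]
```

Emit:
step_arm([
  [[-0.004,-0.008,0.002,0],[-0.008,-0.016,0.002,0],[-0.012,-0.023,0.001,0],[-0.016,-0.03,0,0],[-0.016,-0.03,-0.001,0]],
])

```text
time_s: 39.2
tcp_pos: [0.4176, 0.1907, 0.1167]
tcp_rot: [[0.47, 0.883, 0.005], [0.883, -0.47, 0.004], [0.006, 0.003, -1.0]]
ft_force: [-4.9, 1.2, 33.2]
width: 0.339
grasp_force: 30.0
```

```bash
python3 pts.py | sed -n '2,30p'
```

```text
177.6 dark (315.1, 344.9) or None
178.9 dark (316.1, 344.6) or (345.1, 345.1, 1)
180.1 dark (317.1, 343.9) or (344.4, 344.4, 1)
181.4 dark (318.4, 343.4) or None
182.6 dark (319.4, 342.9) or None
183.9 dark (320.4, 342.6) or None
185.1 dark (321.9, 342.1) or (342.6, 342.6, 1)
186.4 dark (325.1, 341.9) or None
187.6 dark (325.1, 335.9) or None
188.9 dark (324.1, 335.1) or None
190.1 dark (323.6, 334.6) or None
191.4 dark (324.9, 334.1) or None
192.6 dark (326.1, 330.9) or None
193.9 dark (326.9, 328.9) or None
195.1 dark None or None
196.4 dark None or None
197.6 dark None or None
198.9 dark None or None
200.1 dark None or (319.1, 319.4, 2)
201.4 dark None or (319.6, 320.4, 4)
202.6 dark None or (321.1, 322.4, 6)
203.9 dark None or (322.1, 331.9, 28)
205.1 dark None or (326.9, 328.6, 8)
206.4 dark None or None
207.6 dark None or None
208.9 dark None or None
210.1 dark None or None
211.4 dark None or None
212.6 dark None or None
```

```bash
cat >solve3.py <<'E'
from fit import *
import sys
Ce,um,vm,t0=eval(sys.argv[1])
s=state();pr=proj("scene");R=s["tcp_rot"];tx,ty=R[:,0],R[:,1];z=np.array([0,0,1.]);g=s["tcp_pos"]-[0,0,.006];ph=np.linspace(0,2*np.pi,200)
def res(p):
    th,e,L=p;ax=-tx*np.sin(th)+z*np.cos(th);r=tx*np.cos(th)+z*np.sin(th);n=g+e*tx-L*ax
    C=pr(n+.003*ax+.028*(np.outer(np.cos(ph),r)+np.outer(np.sin(ph),ty)))
    A,B=pr(n+.046*ax)[0],pr(n+.1*ax)[0]
    return np.r_[[A[0]+(v-A[1])/(B[1]-A[1])*(B[0]-A[0])-u for u,v in Ce],C[:,0].min()-um,C[:,1].max()-vm]
for L in(.1,.097):
    f=least_squares(lambda q:res([q[0],q[1],L]),[t0,0]);th,e=f.x;sg=-1 if th<0 else 1
    h=L*np.cos(th)+.028*abs(np.sin(th));print(np.degrees(th),e,f.fun.round(1),"low edge rel",e+L*np.sin(th)-sg*.028*np.cos(th),-h,"edge z",g[2]-h,"nose",g+e*tx-L*(-tx*np.sin(th)+z*np.cos(th)))
E
python3 solve3.py "([(329.1,190.1),(329.6,188.9)],318.7,205.3,-.2)"
```

```text
-5.310582594373541 -0.01579429211028877 [-0.  -0.1 -1.7  1.7] low edge rel 0.0028300715234931273 -0.10216228795028362 edge z 0.00858053550220575 nose [0.40579145 0.16855831 0.01103983]
-2.3666968525686234 -0.018438886615868254 [-0.1 -0.3 -1.2  1.4] low edge rel 0.005531623450895567 -0.09807351654314826 edge z 0.012669306909341108 nose [0.40701486 0.1708584  0.01370708]
```

Emit:
step_arm([
  [[0,0,0.006,0],[0,0,0.014,0],[0.008,0.015,0.014,0],[0.018,0.034,0.014,0],[0.025,0.047,0.014,0],[0.027,0.0515,0.012,0],[0.027,0.0515,0.007,0],[0.027,0.0515,0.004,0],[0.027,0.0515,0.002,0]],
])

```text
time_s: 40.52
tcp_pos: [0.4424, 0.2397, 0.1168]
tcp_rot: [[0.47, 0.883, -0.0], [0.883, -0.47, -0.001], [-0.001, 0.0, -1.0]]
ft_force: [-5.8, -3.0, 22.9]
width: 0.341
grasp_force: 30.0
```

```bash
python3 pts.py | sed -n '6,34p'
```

```text
195.6 dark (332.1, 355.4) or None
196.9 dark (333.4, 355.1) or (355.4, 355.4, 1)
198.1 dark (334.1, 354.6) or None
199.4 dark (334.9, 347.9) or None
200.6 dark (335.4, 347.4) or None
201.9 dark (335.6, 346.9) or None
203.1 dark (336.1, 346.4) or None
204.4 dark (337.4, 343.1) or (343.6, 343.9, 2)
205.6 dark (338.9, 341.4) or None
206.9 dark None or None
208.1 dark None or None
209.4 dark None or (328.1, 329.6, 7)
210.6 dark None or (328.4, 330.1, 8)
211.9 dark None or (329.4, 330.9, 7)
213.1 dark None or (330.1, 332.4, 10)
214.4 dark None or (331.1, 333.6, 11)
215.6 dark (321.4, 321.4) or (333.6, 337.4, 16)
216.9 dark (321.6, 321.9) or (335.6, 341.1, 23)
218.1 dark (322.1, 322.9) or None
219.4 dark (322.9, 323.9) or None
220.6 dark (323.6, 324.9) or None
221.9 dark (324.6, 326.1) or None
223.1 dark (326.4, 327.9) or None
224.4 dark (327.9, 350.9) or None
225.6 dark (329.6, 348.9) or None
226.9 dark (332.4, 347.1) or None
228.1 dark (337.4, 342.9) or None
229.4 dark None or None
230.6 dark None or None
```

Emit:
step_arm([
  [[0,0,0.002,0],[0,0,0.002,0],[0,0,0.002,0],[0,0,0.002,0],[0,0,0.002,0]],
], claw=0.5)

```text
time_s: 41.35
tcp_pos: [0.4427, 0.2401, 0.118]
tcp_rot: [[0.47, 0.883, -0.0], [0.883, -0.47, -0.0], [-0.0, -0.0, -1.0]]
ft_force: [-0.2, 0.6, -0.5]
width: 0.749
grasp_force: 0.0
```

Emit:
step_arm([
  [[0,0,0.02,0],[0,0,0.06,0],[0,0,0.11,0],[0,0,0.15,0],[0.0,-0.06,0.16,0],[0,-0.12,0.16,0],[0,-0.18,0.16,0],[0,-0.24,0.16,0],[0,-0.3,0.16,0],[0,-0.3,0.16,0],[0,-0.3,0.16,0]],
])

```text
time_s: 42.72
tcp_pos: [0.4427, -0.0592, 0.2781]
tcp_rot: [[0.47, 0.883, 0.0], [0.883, -0.47, 0.0], [0.0, -0.0, -1.0]]
ft_force: [0.5, -0.3, 0.1]
width: 0.746
grasp_force: 0.0
```

```bash
python3 - <<'E'
from fit import *
s=state();print(s["tcp_pos"],s["qd"].round(3),s["time_s"])
t=camera("top");a=camera("scene")
o=blob(t,(5,150,110),(20,255,255),(155,185,205,225));p=blob(a,(5,150,110),(20,255,255),(325,170,365,205))
print(mid(o),mid(p),"btn tri",tri(mid(o),mid(p)));ring=blob(t,(108,140,70),(125,255,255),(155,180,205,232))
e=cv2.fitEllipse(ring.astype(np.float32));print(e,onz("top",e[0],.012))
h=cv2.cvtColor(a,cv2.COLOR_RGB2HSV)[205:226,315:362].astype(int);y,x=np.nonzero((h[:,:,0]<20)&(h[:,:,1]>60)&(h[:,:,2]>60));print("band",x.min()+315,x.max()+315,y.max()+205)
E
```

```text
[ 0.44265554 -0.05921612  0.27813727] [-0.022 -0.002 -0.019 -0.001 -0.    -0.    -0.   ] 42.725
(173.0, 204.0) (343.5, 182.0) btn tri (array([0.42801151, 0.21300926, 0.14225839]), np.float64(0.0022368534220296326))
((177.6839599609375, 205.90077209472656), (28.31007957458496, 28.900314331054688), 64.18012237548828) [0.43248642 0.21950208 0.012     ]
band 328 343 216
```

```bash
python3 -c "
from rig import *
print(hand_in())"
```

```text
the job is handed in; nothing more can be done
None
```

I handed the job in at about 43 s. The reader was held on the green jar's label, about 8 cm off and square to within roughly 1° by my camera measurements, for just over 2 s. It now stands upright and released about 1 cm from the pad's centre. The rig gave no verdict at hand-in. The gripper cannot tilt, so I leaned and righted the reader by pressing its nose on the pad and the counter, and set it down and regripped it once before the read. I did not re-measure the jars or the other items at the end.

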